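# Make up a solids and a liquids sampling kit

## Task

Make up the two sampling kits from the stock on the bench, each thing seated in its cut-out: the solids kit (the case whose cut-outs cross) gets the tweezers in the thin slot, then a 50 ml tube laid across over them, which keeps them in, and the small beaker upright in the round hole. The liquids kit (the case with a single long groove) gets the other 50 ml tube in the groove and the wide bottle with the blue cap upright in the round hole. Leave the rest of the stock (large beaker, slim bottle with the black cap, spatula) where it is.

Things in the scene. Friction and masses are not known exactly. Their poses are not given: they have to be found in the camera images.
- solids_case: Fixed open grey case, 244x148x33 mm, foam top at z 29 (mm). Origin: underside centre; z up, x along its long side away from the black lug. At (-42,0) a cross: tweezers slot along x 140x26, floor z 8; over it a tube groove along y, 128x46, end ledges z 20, trench between them 66 long in y, floor z 8: fingers closing in y fit, opened to 40 at most. At (76,0) beaker hole, 60 wide, floor z 15.
- liquids_case: Fixed open grey case, 244x148x33 mm, foam top at z 29 (mm). Origin: underside centre; z up, x along its long side away from the black lug. At (-42,0) one tube groove along y, 128x46, floor z 20, with finger notches at its middle, 36 wide in y, reaching x 45 to each side of the groove's centre, floor z 8. At (76,0) bottle hole, 68 wide, floor z 15.
- small_beaker_mid (a point): Small 50 ml glass beaker, upright: 48 mm across the top, 44 at the foot, 60 high, 55 g. Point on its axis, 30 mm above its foot; z up. For the solids case; its hole takes in the lowest 14 mm, so grip above that.
- wide_bottle_mid (a point): Wide glass bottle with blue screw cap, upright: 56 mm across the body, 97 high, straight to about 60, cap 38 across, 0.15 to 0.3 kg. Point on its axis, 48.5 mm above its foot; z up. For the liquids case; its hole takes in the lowest 14 mm.
- tweezers_mid (a point): Steel tweezers lying flat: 128 mm long, 15 wide, 9 high, 18 g. Point at the middle, 4.5 mm above what they lie on; y runs along them, x level across, z up. Pinch across x at the middle.
- large_beaker_mid (a point): No part of a kit: large 100 ml glass beaker, upright, 60 mm across, 78 high. Point on its axis, 39 mm above its foot.
- slim_bottle_mid (a point): No part of a kit: slim glass bottle with black screw cap, upright, 50 mm across, 85 high. Point on its axis, 42.5 mm above its foot.
- spatula_mid (a point): No part of a kit: thin steel spatula lying flat, 158 mm long, 11 wide, 4 high. Point near its middle, 2 mm above the bench; y runs along it.
- tube_1_mid (a point): 50 ml screw-cap tube with blue cap, lying: 112 mm long, 34 across (grips at 34), 60 g; does not roll. Point on its axis, half-way along, 17 mm above what it lies on; x runs along it to the cap, y level across, z up. The two tubes are alike: either goes in either case, cap either way.
- tube_2_mid (a point): 50 ml screw-cap tube with orange cap, lying: 112 mm long, 34 across (grips at 34), 60 g; does not roll. Point on its axis, half-way along, 17 mm above what it lies on; x runs along it to the cap, y level across, z up. The two tubes are alike: either goes in either case, cap either way.
Not all that is in view belongs to the job. What is shaped like the part that bears wide_bottle_mid but orange or yellow is not meant.

How it is judged:
At the end, for the whole second after the job is handed in: Solids case: tweezers in the slot (12 mm along, 10 across), a tube over them, small beaker in the hole; liquids case: other tube, wide bottle. Tubes within 14 mm along, 10 across; round things 9 mm, upright 0.12 rad; long ones in line 0.2 rad; seated heights 5 mm; all at rest (x of tweezers_mid in the frame of solids_case between -0.054 and -0.03 m and y of tweezers_mid in the frame of solids_case between -0.01 and 0.01 m and z of tweezers_mid in the frame of solids_case between 0.0075 and 0.0175 m and angle between the y axis of tweezers_mid and the x axis of solids_case, either way round below 0.2 rad and x of small_beaker_mid in the frame of solids_case between 0.067 and 0.085 m and y of small_beaker_mid in the frame of solids_case between -0.009 and 0.009 m and z of small_beaker_mid in the frame of solids_case between 0.04 and 0.05 m and angle between each of small_beaker_mid, wide_bottle_mid's own z axis and vertical below 0.12 rad and x of wide_bottle_mid in the frame of liquids_case between 0.067 and 0.085 m and y of wide_bottle_mid in the frame of liquids_case between -0.009 and 0.009 m and z of wide_bottle_mid in the frame of liquids_case between 0.0585 and 0.0685 m and (((x of tube_1_mid in the frame of solids_case between -0.052 and -0.032 m and y of tube_1_mid in the frame of solids_case between -0.014 and 0.014 m and z of tube_1_mid in the frame of solids_case between 0.032 and 0.042 m and angle between the x axis of tube_1_mid and the y axis of solids_case, either way round below 0.2 rad) and (x of tube_2_mid in the frame of liquids_case between -0.052 and -0.032 m and y of tube_2_mid in the frame of liquids_case between -0.014 and 0.014 m and z of tube_2_mid in the frame of liquids_case between 0.032 and 0.042 m and angle between the x axis of tube_2_mid and the y axis of liquids_case, either way round below 0.2 rad)) or ((x of tube_2_mid in the frame of solids_case between -0.052 and -0.032 m and y of tube_2_mid in the frame of solids_case between -0.014 and 0.014 m and z of tube_2_mid in the frame of solids_case between 0.032 and 0.042 m and angle between the x axis of tube_2_mid and the y axis of solids_case, either way round below 0.2 rad) and (x of tube_1_mid in the frame of liquids_case between -0.052 and -0.032 m and y of tube_1_mid in the frame of liquids_case between -0.014 and 0.014 m and z of tube_1_mid in the frame of liquids_case between 0.032 and 0.042 m and angle between the x axis of tube_1_mid and the y axis of liquids_case, either way round below 0.2 rad))) and linear speed of each of tweezers, small_beaker, wide_bottle, tube_1, tube_2 below 0.02 m/s); the robot touches nothing.
It fails at once if the large beaker is moved by more than 40 mm (distance of large_beaker_mid from where it was at the start of the episode above 0.04 m).
It fails at once if the slim bottle is moved by more than 40 mm (distance of slim_bottle_mid from where it was at the start of the episode above 0.04 m).
It fails at once if the spatula is moved by more than 40 mm (distance of spatula_mid from where it was at the start of the episode above 0.04 m).
It also fails if it takes over 115 s, if anything falls off the work surface, if the arm or the gripper's body presses on something with over 40 N, if the wrist force passes 120 N, or if a joint passes its speed limit or range.

## Robot

A 6-joint arm with a two-finger parallel gripper is mounted at the origin on a cart in front of the work surface, level with it; the furniture and walls round the work are solid. World frame = base frame: x ahead of the robot, y to its left, z up, the work surface at z = 0. Lengths are in m, angles in rad, forces in N, time in s.
With the tool pointing down it reaches from about 0.3 to 0.875 m from the base axis. Payload 6.4 kg.
Tool frame: the origin (TCP) lies midway between the tips of the shut fingers; the grasp point (between the pads) lies 19 mm behind it (ctrl.hold_point_z is the distance from the TCP to the grasp point, in m); z points along the fingers, y is the line along which they close (so a half turn about z gives the same grasp; the last joint's range is limited). The gripper opens to 85 mm and grips with 20 to 120 N. Pads are 22 mm wide; open, the fingers measure 114 mm over their backs; the gripper's body (76 mm by 85 mm) begins 54 mm behind the grasp point. The pads swing forward as they close: fully open they stand 13 mm farther back than shut.
Start: joints at [-1.482, 0.181, 1.607, -0, 1.354, -0.206], TCP at [0.167, -0.55, 0.231] pointing down, gripper open.
Joint ranges: [-2.99, 2.99], [-0.89, 2.07], [0.3, 2.58], [-1.14, 4.28], [0, 2.63], [-3.12, 3.12]. Speed limits (rad/s): [2.57, 2.57, 3.01, 3.14, 3.14, 3.14].

## Interface

Orientations are given as a unit quaternion [w, x, y, z].
In Python, from bench import ctrl gives the robot as it stands.
- The arm moves only by the tool carry_out, never from a script. Its argument "plan" is text: rows parted by semicolons, each of 6 numbers parted by spaces: the shift along the tool's x, y, z as a fraction of full scale, then the turn, a rotation vector about the tool's x, y, z as a fraction of full scale. A call has exactly 8 rows; each row shifts and turns the commanded pose from where the row before left it, along the tool's axes as they then stand; what a row does not reach is not made up. Full scale, the value 1, is 40 mm for a shift and 0.1 rad for a turn. A row lasts 1/12 s, in which the tool goes at most 41.7 mm and 7.16 degrees, less where a joint would pass 70% of its speed; a pose out of reach is approached as far as the arm can. A call with a number of a shift or a turn outside -1 to 1 is refused whole. A call with a gripper value outside its range is refused whole. "claw" is the gripper's target within -1 to 1 (shut at 1, half-way at 0, fully open at -1), set as the call begins (left out, the last holds). The fingers move at their own pace and stop on an object; the grip force is fixed at half the most. Time passes only in rows, so rows that do not move let the fingers close, or fill a call up. It gives the time, the measured TCP pose, the force, the opening and the grip force at its end, in the units of the state.
- ctrl.get_obs(): the state, without advancing time (a new reading comes with each control period).
- ctrl.camera(name): name is "scene" or "side" or "wrist"; returns a dict with "pixels" (480x640x3 uint8, red, green, blue), "mtx" (3x3 intrinsics, pixels), "R" (3x3) and "t" (3): a world point X has camera coordinates R X + t. Camera axes: x right, y down, z forward; pixel columns grow to the right and rows downward; lengths in m; the calibration is good to about 2 mm. A picture is of the moment at which its call begins. There is no depth.
- ctrl.hand_in(): hands the job in; it is judged then, once.
The state is a dict: "time_s": time; "q": joint angles; "dq": joint speeds; "joint_efforts": joint torques, N m; "eef_pos": TCP position; "eef_rot": TCP orientation; "wrist_force": force on the tool from outside, world axes, zero at the start; "torque": the same for the moment, N m; "opening": opening from 0.0 (shut) to 1.0 (fully open); "grasp_force": force on a finger pad.
Only numpy, scipy, OpenCV 4.12 (cv2) and the standard library are available. Lean on these libraries where they do the work, as an engineer would, in place of code of your own. Each camera call takes 0.05 s, during which the arm holds its last target. There are 200 camera calls.

## Working session

There is one attempt and no reset: what is moved stays moved. The work goes in short steps, Python scripts to look and compute and a tool call to move; the robot and the scene stay as the last step left them, time stands still between calls to the robot, and variables do not carry over. Pictures are saved under pics/ and viewed, at most 14 in all, crops included, and the job is handed in when it is done.

Besides the shell and the picture viewer there is one more tool, called after "Request:" as name(argument=value, ...) on one line, values as JSON. carry_out: Moves the arm, as the interface text tells. Shift numbers are shares of 40 mm and turn numbers shares of 0.1 rad, none past 1 either way. Its arguments: {"type":"object","properties":{"plan":{"type":"string"},"claw":{"type":"number"}},"required":["plan"]}

```bash
mkdir -p pics; ls
cat > h.py <<'E'
import numpy as np, cv2, json
from bench import ctrl
def shot(n,tag):
    c=ctrl.camera(n); cv2.imwrite(f'pics/{tag}.png',c['pixels'][:,:,::-1]); np.savez(f'pics/{tag}.npz',**{k:np.array(c[k]) for k in('mtx','R','t','pixels')}); return c
def ray(c,u,v,z):
    R=np.array(c['R']);t=np.array(c['t']); d=R.T@np.linalg.solve(np.array(c['mtx']),[u,v,1.]); o=-R.T@t
    return o+d*(z-o[2])/d[2]
def proj(c,X):
    p=np.array(c['mtx'])@(np.array(c['R'])@np.array(X)+np.array(c['t'])); return p[:2]/p[2]
def load(tag): return dict(np.load(f'pics/{tag}.npz'))
E
python3 - <<'E'
from h import *
print(ctrl.get_obs())
for n in('scene','side','wrist'):
    c=shot(n,n+'0'); print(n,-c['R'].T@c['t'],c['R'][2],c['mtx'][0,0])
E
```

```text
pics
{'time_s': 0.0, 'q': array([-1.48232235e+00,  1.81594259e-01,  1.60799053e+00, -1.44291682e-05,
        1.35378164e+00, -2.06320374e-01]), 'dq': array([ 0.00234275,  0.00157464, -0.00028004, -0.00182201,  0.00080324,
       -0.00159167]), 'joint_efforts': array([-5.01109516e-04, -4.44871294e+01, -3.51341379e+01, -3.10543564e-04,
        9.08612536e-03, -9.24862491e-06]), 'eef_pos': array([ 0.16701437, -0.54964234,  0.23036267]), 'eef_rot': array([-8.85759607e-04,  9.89156072e-01,  1.46865514e-01,  4.51960495e-05]), 'wrist_force': array([ 0.94608936,  0.13901843, -0.49490797]), 'torque': array([-0.0948024 , -0.01291908,  0.04203113]), 'grasp_force': 0.0, 'opening': 1.0019142067330409}
scene [-0.26383561  0.45479271  0.90982977] [ 0.61498268 -0.38445164 -0.68847167] 497.6813286942271
side [0.19170307 0.94576514 0.64914589] [ 0.2825249  -0.81206982 -0.51060972] 494.0637973650131
wrist [ 0.2474575  -0.52565625  0.37335458] [-0.30674671 -0.09105783 -0.94742542] 349.28851615030436
```

View pics/scene0.png

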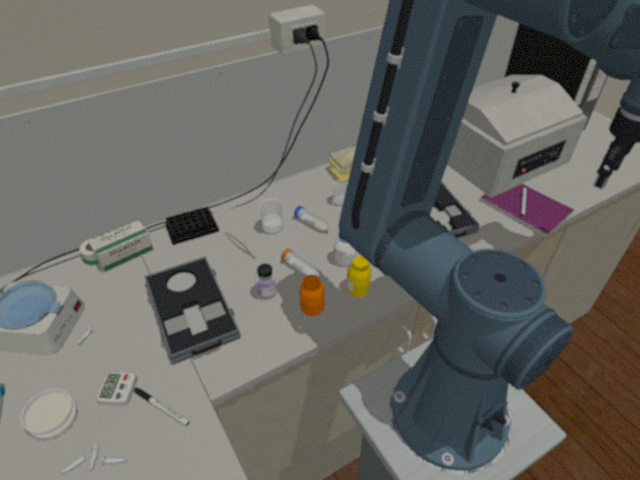

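View pics/side0.png

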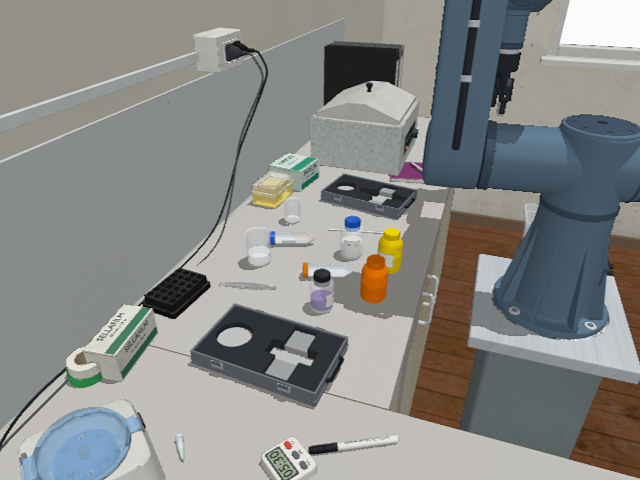

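The side view shows the near case at (270,350), the far case at (368,195), a large beaker (258,247) and a small beaker (293,210). It also shows the tubes at (292,239) with a blue cap and (325,270) with an orange cap, the blue-capped bottle (351,240), and the orange and yellow decoys (374,280) and (390,250). The black-capped slim bottle is at (321,290), the tweezers at (248,286) and the spatula at about (355,231). I'll enlarge this area to tell the cases and beakers apart.

Run:
```python
from h import *
p=load('side0')['pixels'][:,:,::-1]
a=cv2.resize(p[170:310,190:420],None,fx=3.4,fy=3.4,interpolation=cv2.INTER_CUBIC)
cv2.imwrite('pics/cropA.png',a)
b=cv2.resize(p[295:405,185:355],None,fx=3,fy=3,interpolation=cv2.INTER_CUBIC)
c=cv2.resize(p[170:220,315:420],None,fx=5,fy=5,interpolation=cv2.INTER_CUBIC)
o=np.zeros((600,530,3),np.uint8);o[:330,:510]=b;o[335:585,:525]=c
cv2.imwrite('pics/cropB.png',o)
```

```text
(no output)
```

View pics/cropA.png

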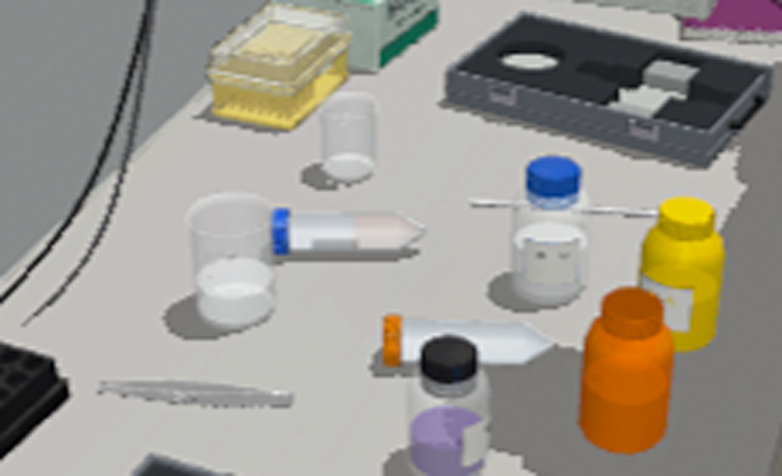

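View pics/cropB.png

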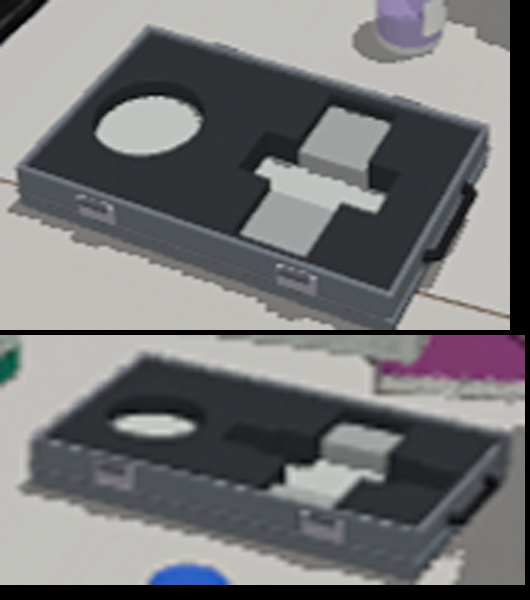

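The near case has only short finger notches beside one groove, so it is the liquids case. The far case shows a long slot at (225..465,455 in the crop) crossing the groove, so it is the solids case. In both, the lug faces the robot's side. Wide-bottle candidates are blue-capped (351,240), yellow (390,250) and orange (374,280); only the blue-capped one fits. For the small beaker, the one at (293,210) is smaller than the one at (258,247). Next I'll cast rays for rough positions.

Run:
```python
from h import *
s=load('side0'); 
A=lambda x,y:(190+x/3.4,170+y/3.4)
def r(n,p,z): 
    X=ray(s,*p,z); print(n,np.round(X*1000),np.round(np.hypot(*X[:2]),3)); return X
for k,P in dict(near=[(235,304.3),(347.7,337.7),(317.7,392.7),(191.7,351)],far=[(344,174),(416,190.4),(398,207.4),(322,191)]).items():
    Q=[r(k,p,.033) for p in P]; c=np.mean(Q,0); ax=(Q[0]+Q[3]-Q[1]-Q[2])/2; print(k,c,np.linalg.norm(ax),np.linalg.norm(Q[0]-Q[3]),np.arctan2(ax[1],ax[0]))
for k,a,b,z in[('tubeB',(425,230),(274,232),.017),('tubeO',(552,345),(386,340),.017),('twz',(100,385),(292,400),.0045),('spat',(470,203),(660,213),.002)]:
    a=r(k,A(*a),z);b=r(k,A(*b),z);print('  mid',(a+b)/2,np.linalg.norm(b-a),'ang',np.arctan2(*(b-a)[1::-1]))
for k,p,z in[('sb foot',(348,168),0),('sb top',(349,105),.06),('lb foot',(235,308),0),('lb top',(233,212),.078),('wb foot',(549,283),0),('wb cap',(553,168),.097),('slim cap',(449,352),.085),('yel top',(688,213),.09),('or top',(632,305),.09)]: r(k,A(*p),z)
w=load('wrist0'); T=ctrl.get_obs()
from scipy.spatial.transform import Rotation as Ro
Rt=Ro.from_quat(T['eef_rot'],scalar_first=True).as_matrix()
cw=-w['R'].T@w['t']; print('tool',Rt.round(3),'cam in tool',Rt.T@(cw-T['eef_pos']),'view',Rt.T@w['R'][2])
```

```text
near [601. 261.  33.] 0.655
near [362. 281.  33.] 0.458
near [371. 421.  33.] 0.561
near [612. 405.  33.] 0.734
near [0.48643221 0.34216292 0.033     ] 0.24085244763296793 0.1441539400406001 -0.07490087862818869
far [ 580. -438.   33.] 0.727
far [ 347. -392.   33.] 0.524
far [ 376. -266.   33.] 0.461
far [ 606. -297.   33.] 0.675
far [ 0.4773537  -0.34829563  0.033     ] 0.23444411469767104 0.14306549644778105 -0.16532122076767022
tubeB [546. -64.  17.] 0.549
tubeB [650. -24.  17.] 0.65
  mid [ 0.59765382 -0.04390684  0.017     ] 0.11148657265400282 ang 0.3618352413854398
tubeO [417.  50.  17.] 0.42
tubeO [522.  81.  17.] 0.529
  mid [0.46948419 0.065425   0.017     ] 0.1103314098683882 ang 0.28251556619058066
twz [687. 174.   4.] 0.709
twz [562. 148.   4.] 0.581
  mid [0.62465242 0.16080039 0.0045    ] 0.12745626744519367 ang -2.935160182193334
spat [ 534. -138.    2.] 0.552
spat [ 391. -172.    2.] 0.427
  mid [ 0.46298773 -0.15483456  0.002     ] 0.14687285211491255 ang -2.9119367295058147
sb foot [ 647. -163.    0.] 0.667
sb top [ 642. -158.   60.] 0.661
lb foot [646.  55.   0.] 0.648
lb top [643.  54.  78.] 0.645
wb foot [446. -49.   0.] 0.449
wb cap [445. -44.  97.] 0.447
slim cap [448. 173.  85.] 0.48
yel top [347. -26.  90.] 0.348
or top [356.  96.  90.] 0.369
tool [[ 0.957  0.29  -0.   ]
 [ 0.29  -0.957  0.001]
 [ 0.    -0.001 -1.   ]] cam in tool [ 8.40032877e-02  1.04203308e-04 -1.42732732e-01] view [-3.20264931e-01 -7.33263053e-04  9.47327734e-01]
```

```bash
cat >> h.py <<'E'
def pose():
    o=ctrl.get_obs(); w,x,y,z=o['eef_rot']; psi=np.arctan2(2*(x*y+w*z),1-2*(y*y+z*z)); return np.array(o['eef_pos']),psi,o
def legs(*W):
    p,psi,o=pose(); print('t %.2f'%o['time_s'],'at',p.round(4),'psi %.3f'%psi,'open %.2f'%o['opening'],'F',np.round(o['wrist_force'],1),'g',round(float(o['grasp_force']),1))
    for x,y,z,s in W:
        s=psi if s is None else s
        d=np.array([x,y,z])-p; c,n=np.cos(s),np.sin(s)
        print('turn %.2f'%((psi-s)*10),' shift %.2f %.2f %.2f'%tuple(np.array([c*d[0]+n*d[1],n*d[0]-c*d[1],-d[2]])/.04)); p=p+d; psi=s
E
python3 - <<'E'
from h import *
s=load('side0')
for p in[(313,160),(405,190),(417,100),(320,150)]: print(ray(s,*p,0).round(3))
legs((.167,-.35,.28,-.165),(.47,-.348,.28,None))
E
```

```text
[ 0.739 -0.595  0.   ]
[ 0.388 -0.455  0.   ]
[ 0.521 -1.501  0.   ]
[ 0.748 -0.696  0.   ]
t 0.15 at [ 0.167  -0.5498  0.2306] psi 0.295 open 1.00 F [ 0.9 -0.3 -0.1] g 0.0
turn 4.60  shift -0.82 -4.93 -1.24
turn 0.00  shift 7.46 -1.29 -0.00
```

Request:
carry_out(plan="0.07 -0.7 -0.2 0 0 0.6; 0.07 -0.7 -0.2 0 0 0.6; 0.06 -0.7 -0.2 0 0 0.6; 0 -0.7 -0.2 0 0 0.6; 0 -0.7 -0.2 0 0 0.6; -0.1 -0.7 -0.2 0 0 0.6; -0.1 -0.7 0 0 0 0.6; 0 0 0 0 0 0.4", claw=0.06)

```text
time_s: 0.82
eef_pos: [0.1447, -0.3511, 0.2794]
eef_rot: [-0.0, 0.997, -0.083, -0.0]
wrist_force: [-0.1, -1.4, -0.4]
opening: 0.466
grasp_force: 0.0
```

Request:
carry_out(plan="1 -0.16 0 0 0 0; 1 -0.16 0 0 0 0; 1 -0.16 0 0 0 0; 1 -0.16 0 0 0 0; 1 -0.16 0 0 0 0; 1 -0.16 0 0 0 0; 1 -0.16 0 0 0 0; 0.4 -0.1 0 0 0 0")

```text
time_s: 1.48
eef_pos: [0.4485, -0.3544, 0.2785]
eef_rot: [-0.0, 0.997, -0.081, 0.001]
wrist_force: [-0.7, 0.3, -0.3]
opening: 0.47
grasp_force: 0.0
```

Run:
```python
from h import *
legs((.625,.161,.2,.206))
shot('wrist','w1'); shot('scene','s1')
```

```text
t 1.48 at [ 0.4485 -0.3544  0.2785] psi -0.163 open 0.47 F [-0.7  0.3 -0.3] g 0.0
turn -3.69  shift 6.95 -11.71 1.96
```

View pics/w1.png

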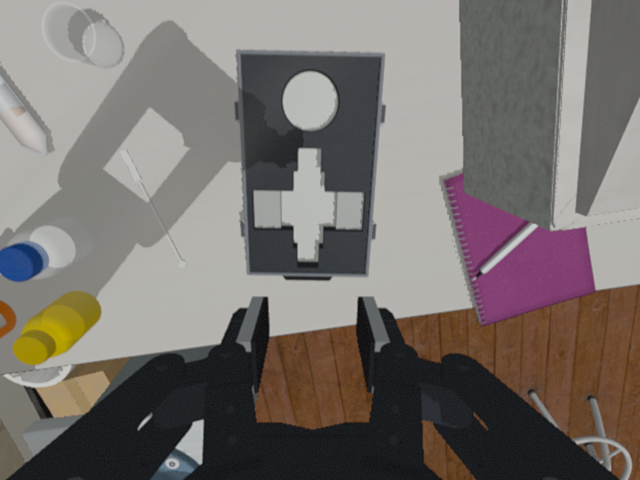

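Wrist view: the solids case is a full cross at (308,205), with the hole at (310,100) and rim corners at about (237,51), (383,53), (369,275) and (248,273). It clearly crosses, so it is the solids case.

Run:
```python
from h import *
w=load('w1'); P=w['pixels']; g=P.max(2)
m=((g<125)&(P.max(2).astype(int)-P.min(2)<40)).astype(np.uint8); m[290:]=0; m[:, :225]=0; m[:,400:]=0
m=cv2.morphologyEx(m,cv2.MORPH_OPEN,np.ones((9,9)))
n,L,st,_=cv2.connectedComponentsWithStats(m); k=L[70,275]; ct,_=cv2.findContours((L==k).astype(np.uint8),0,1)
h=cv2.convexHull(max(ct,key=cv2.contourArea)); q=cv2.approxPolyDP(h,12,True)[:,0]; print(q.tolist())
Q=[ray(w,*p,.033) for p in [(237,51),(383,53),(369,275),(248,273)]]
ax=(Q[0]+Q[1]-Q[2]-Q[3])/2; ay=(Q[0]+Q[3]-Q[1]-Q[2])/2
c=np.mean(Q,0);th=np.arctan2(ax[1],ax[0]); th2=np.arctan2(-ay[0],ay[1]);print('case',c,np.linalg.norm(ax),np.linalg.norm(ay),th,th2)
th=(th*2+th2)/3
def W(x,y,z): return c*[1,1,0]+[x*np.cos(th)-y*np.sin(th),x*np.sin(th)+y*np.cos(th),z]
o=P[:,:,::-1].copy()
for z,pts in[(.029,[(-.112,-.013),(.028,-.013),(.028,.013),(-.112,.013)]),(.029,[(-.065,-.064),(-.019,-.064),(-.019,.064),(-.065,.064)]),(.029,[(.076+.03*np.cos(t),.03*np.sin(t)) for t in np.linspace(0,6.28,30)]),(.033,[(-.122,-.074),(.122,-.074),(.122,.074),(-.122,.074)])]:
    cv2.polylines(o,[np.array([proj(w,W(*p,z)) for p in pts]).round().astype(int)],True,(0,0,255),1)
cv2.imwrite('pics/ov1.png',cv2.resize(o[30:295,220:400],None,fx=2.2,fy=2.2))
print('tw target',W(-.042,0,0),'hole',W(.076,0,0),th)
```

```text
[[240, 52], [381, 56], [370, 221], [245, 195]]
case [ 0.48016005 -0.35490565  0.033     ] 0.23994195118288245 0.1457399825397629 -0.17117382689936422 -0.17628187208064156
tw target [ 0.4387861  -0.34768095  0.        ] hole [ 0.5550272  -0.36797892  0.        ] -0.17287650862645668
```

View pics/ov1.png

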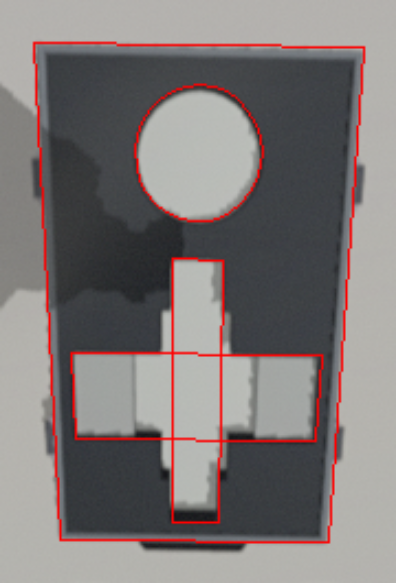

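The overlay matches the case and its cut-outs. Next stop is above the tweezers.

Request:
carry_out(plan="0.6 -1 0.1 0 0 0; 0.6 -1 0.1 0 0 0; 0.6 -1 0.1 0 0 0; 0.6 -1 0.1 0 0 0; 0.6 -1 0.1 0 0 0; 0.6 -1 0.1 0 0 0; 0.6 -1 0.1 0 0 0; 0.6 -1 0.1 0 0 0")

```text
time_s: 2.25
eef_pos: [0.6599, -0.1016, 0.2507]
eef_rot: [0.0, 0.997, -0.083, -0.0]
wrist_force: [0.7, -0.5, -0.1]
opening: 0.47
grasp_force: 0.0
```

Request:
carry_out(plan="0.5 -1 0 0 0 -0.6; 0.5 -1 0 0 0 -0.6; 0.5 -1 0 0 0 -0.6; 0.5 -0.7 0 0 0 -0.6; 0 0 0 0 0 -0.6; 0 0 0 0 0 -0.7; 0 0 0 0 0 0; 0 0 0 0 0 0")

```text
time_s: 2.92
eef_pos: [0.7462, 0.0301, 0.2506]
eef_rot: [0.0, 0.995, 0.101, -0.0]
wrist_force: [0.9, 0.0, -0.7]
opening: 0.47
grasp_force: 0.0
```

Run:
```python
from h import *
legs((.625,.161,.1,.206)); shot('wrist','w2')
```

```text
t 2.92 at [0.7462 0.0301 0.2506] psi 0.202 open 0.47 F [ 0.9  0.  -0.7] g 0.0
turn -0.04  shift -2.30 -3.82 3.76
```

View pics/w2.png

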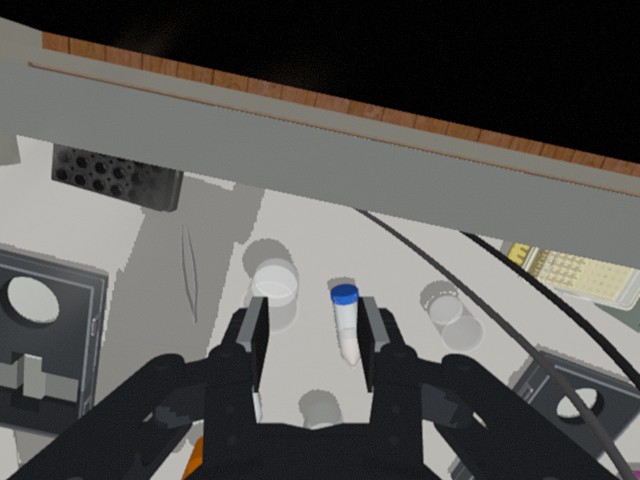

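The wrist view shows the tweezers from (183,225) to (196,322), the large beaker (275,280), the small beaker (445,308) and the blue-capped tube (345,320). My tool is too close to the wall, so I'll measure the tweezers from here and back off.

Run:
```python
from h import *
w=load('w2'); a=ray(w,183.5,225,.0045);b=ray(w,196,322,.0045);m=(a+b)/2;d=a-b
print(a,b,m,np.linalg.norm(d),np.arctan2(d[1],d[0])); legs((*m[:2],.1,np.arctan2(d[1],d[0])))
```

```text
[0.68909315 0.17099652 0.0045    ] [0.5633134  0.14433656 0.0045    ] [0.62620327 0.15766654 0.0045    ] 0.12857409536191383 0.20886624426293732
t 2.97 at [0.7463 0.0299 0.2508] psi 0.202 open 0.48 F [ 0.1 -0.3 -0.3] g 0.0
turn -0.07  shift -2.27 -3.75 3.77
```

Request:
carry_out(plan="-0.6 -0.9 0 0 0 -0.07; -0.6 -0.95 0.2 0 0 0; -0.6 -0.95 0.4 0 0 0; -0.47 -0.95 0.6 0 0 0; 0 0 0.9 0 0 0; 0 0 0.9 0 0 0; 0 0 0.7 0 0 0; 0 0 0 0 0 0")

```text
time_s: 3.63
eef_pos: [0.6332, 0.1451, 0.1023]
eef_rot: [-0.0, 0.995, 0.105, -0.006]
wrist_force: [-1.7, 0.3, -0.9]
opening: 0.473
grasp_force: 0.0
```

Run:
```python
from h import *
c=shot('wrist','w3'); legs((.6262,.1577,.004,.209)); print(proj(c,(.6262,.1577,.0045)))
cv2.imwrite('pics/w3c.png',cv2.resize(c['pixels'][150:450,150:500,::-1],None,fx=1.6,fy=1.6))
```

```text
t 3.68 at [0.6354 0.1451 0.1058] psi 0.210 open 0.47 F [0.3 0.2 1.1] g 0.0
turn 0.01  shift -0.16 -0.36 2.54
[293.94610303 249.0592993 ]
```

View pics/w3c.png

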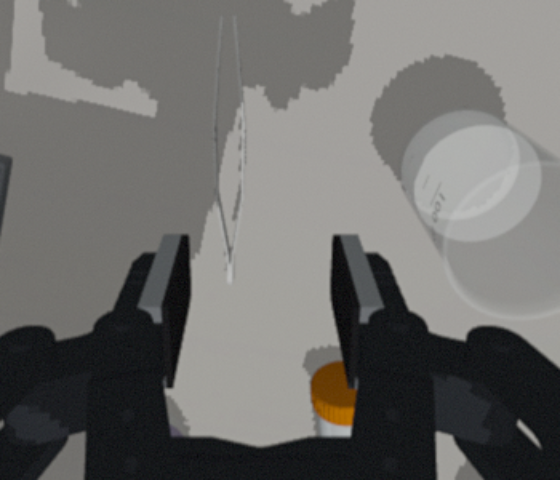

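Crop: the tweezers run vertically at column 230 (full-frame 294), as predicted. The fingers straddle them after a 14 mm shift. I'll descend and grip.

Request:
carry_out(plan="-0.08 -0.18 0.4 0 0 0; -0.08 -0.18 0.5 0 0 0; 0 0 0.5 0 0 0; 0 0 0.5 0 0 0; 0 0 0.4 0 0 0; 0 0 0.24 0 0 0; 0 0 0 0 0 0; 0 0 0 0 0 0")

```text
time_s: 4.35
eef_pos: [0.6303, 0.1584, 0.009]
eef_rot: [0.0, 0.994, 0.105, 0.001]
wrist_force: [0.4, -0.0, 0.4]
opening: 0.467
grasp_force: 0.0
```

Request:
carry_out(plan="0 0 0 0 0 0; 0 0 0 0 0 0; 0 0 0 0 0 0; 0 0 0 0 0 0; 0 0 0 0 0 0; 0 0 0 0 0 0; 0 0 0 0 0 0; 0 0 0 0 0 0", claw=1)

```text
time_s: 5.02
eef_pos: [0.6298, 0.1588, 0.0083]
eef_rot: [0.0, 0.994, 0.106, 0.001]
wrist_force: [-0.3, 0.5, 6.3]
opening: -0.001
grasp_force: 2.9
```

Run:
```python
from h import *
legs((.6262,.1577,.12,.209),(.4388,-.3477,.12,-.173))
```

```text
t 5.02 at [0.6298 0.1588 0.0083] psi 0.212 open -0.00 F [-0.3  0.5  6.3] g 2.9
turn 0.03  shift -0.09 0.01 -2.79
turn 3.82  shift -2.44 13.25 -0.00
```

The fingers shut above the tweezers because the TCP stopped at z 8 mm. I'll open, go lower and close again.

Request:
carry_out(plan="0 0 0 0 0 0; 0 0 0 0 0 0; 0 0 0 0 0 0; 0 0 0 0 0 0; 0 0 0 0 0 0; 0 0 0 0 0 0; -0.09 0 0.08 0 0 0; 0 0 0.08 0 0 0", claw=0.06)

```text
time_s: 5.68
eef_pos: [0.6249, 0.1579, 0.0006]
eef_rot: [-0.0, 0.994, 0.106, -0.0]
wrist_force: [-0.3, -0.4, -0.5]
opening: 0.471
grasp_force: 0.0
```

Run:
```python
from h import *
c=shot('wrist','w4'); legs((.6262,.1577,.002,.209))
cv2.imwrite('pics/w4c.png',cv2.resize(c['pixels'][180:440,180:460,::-1],None,fx=2,fy=2))
```

```text
t 5.73 at [ 6.244e-01  1.579e-01 -3.000e-04] psi 0.212 open 0.47 F [-0.6  0.3 -1.1] g 0.0
turn 0.03  shift 0.04 0.01 -0.06
```

View pics/w4c.png

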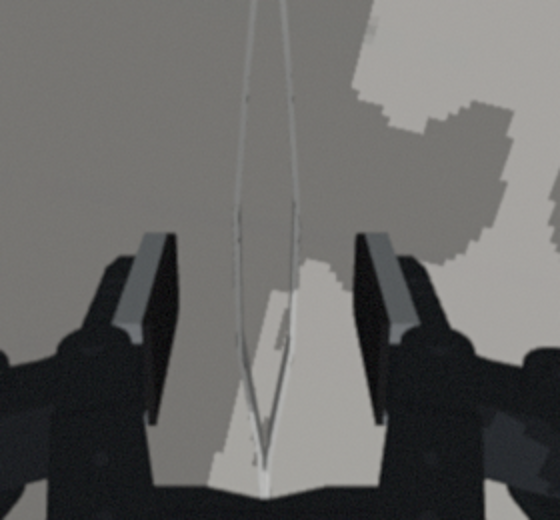

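The crop shows the tweezers centred between the open fingers at column 265. I'll raise 1.5 mm and close.

Request:
carry_out(plan="0.03 0 -0.04 0 0 0; 0 0 0 0 0 0; 0 0 0 0 0 0; 0 0 0 0 0 0; 0 0 0 0 0 0; 0 0 0 0 0 0; 0 0 0 0 0 0; 0 0 0 0 0 0", claw=1)

```text
time_s: 6.4
eef_pos: [0.6272, 0.1583, 0.003]
eef_rot: [-0.0, 0.994, 0.106, 0.001]
wrist_force: [0.6, -0.2, 3.5]
opening: 0.132
grasp_force: 58.9
```

Request:
carry_out(plan="0 0 -0.3 0 0 0; 0 0 -0.6 0 0 0; 0 0 -1 0 0 0; 0 0 -1 0 0 0; 0 0 -1 0 0 0; 0 0 -0.5 0 0 0; 0 0 0 0 0 0; 0 0 0 0 0 0")

```text
time_s: 7.07
eef_pos: [0.6274, 0.1583, 0.1809]
eef_rot: [0.0, 0.994, 0.106, 0.002]
wrist_force: [0.6, -1.4, 0.2]
opening: 0.13
grasp_force: 58.6
```

Run:
```python
from h import *
legs((.4388,-.3477,.17,-.173))
```

```text
t 7.07 at [0.6274 0.1583 0.1809] psi 0.212 open 0.13 F [ 0.6 -1.4  0.2] g 58.6
turn 3.85  shift -2.47 13.27 0.27
```

Tweezers are held (opening 0.13, 59 N). I'll carry them to the solids slot.

Request:
carry_out(plan="0 0 0 0 0 0.96; 0 0 0 0 0 0.96; 0 0 0 0 0 0.96; 0 0 0 0 0 0.97; -0.2 0.9 0 0 0 0; -0.2 0.95 0 0 0 0; -0.2 0.95 0 0 0 0; -0.2 0.95 0 0 0 0")

```text
time_s: 7.73
eef_pos: [0.5667, 0.0152, 0.1761]
eef_rot: [-0.0, 0.996, -0.086, -0.002]
wrist_force: [1.3, -1.3, -0.1]
opening: 0.131
grasp_force: 58.7
```

Request:
carry_out(plan="-0.2 0.95 0 0 0 0; -0.2 0.95 0 0 0 0; -0.2 0.95 0 0 0 0; -0.2 0.95 0 0 0 0; -0.2 0.95 0 0 0 0; -0.2 0.95 0 0 0 0; -0.2 0.95 0 0 0 0; -0.1 0.95 0 0 0 0")

```text
time_s: 8.4
eef_pos: [0.4552, -0.2734, 0.1764]
eef_rot: [-0.001, 0.996, -0.087, -0.002]
wrist_force: [0.8, 0.0, -0.7]
opening: 0.132
grasp_force: 58.7
```

Request:
carry_out(plan="-0.1 0.9 0.2 0 0 0; -0.07 0.97 0 0 0 0; 0 0 0.5 0 0 0; 0 0 0.8 0 0 0; 0 0 0.8 0 0 0; 0 0 0 0 0 0; 0 0 0 0 0 0; 0 0 0 0 0 0")

```text
time_s: 9.07
eef_pos: [0.4384, -0.3455, 0.087]
eef_rot: [-0.0, 0.996, -0.086, -0.0]
wrist_force: [1.3, -0.7, 0.6]
opening: 0.132
grasp_force: 58.7
```

Run:
```python
from h import *
legs((.4388,-.3477,.012,-.173)); c=shot('wrist','w5')
cv2.imwrite('pics/w5c.png',cv2.resize(c['pixels'][100:440,140:500,::-1],None,fx=1.7,fy=1.7))
```

```text
t 9.07 at [ 0.4384 -0.3455  0.087 ] psi -0.173 open 0.13 F [ 1.3 -0.7  0.6] g 58.7
turn 0.00  shift 0.02 0.05 1.88
```

View pics/w5c.png

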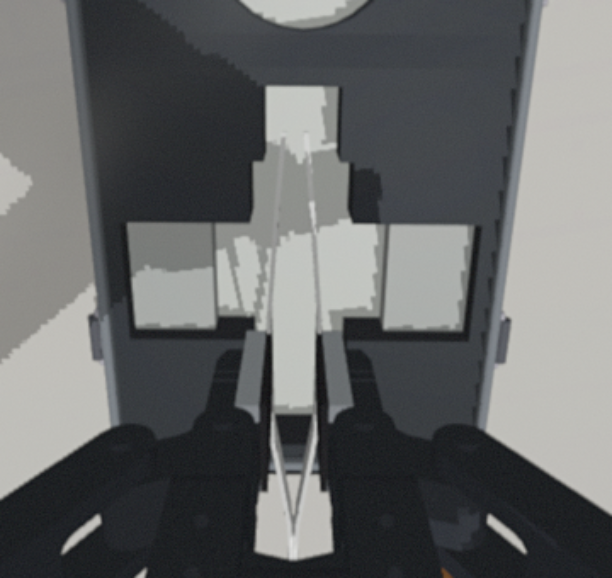

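The tweezers are aligned over the slot. I'll lower and release to 40 mm.

Request:
carry_out(plan="0.02 0.05 0.4 0 0 0; 0 0 0.5 0 0 0; 0 0 0.4 0 0 0; 0 0 0.3 0 0 0; 0 0 0.2 0 0 0; 0 0 0.06 0 0 0; 0 0 0 0 0 0; 0 0 0 0 0 0")

```text
time_s: 9.78
eef_pos: [0.4393, -0.3483, 0.0131]
eef_rot: [0.001, 0.996, -0.086, 0.001]
wrist_force: [0.4, -0.1, 0.7]
opening: 0.138
grasp_force: 58.7
```

Request:
carry_out(plan="0 0 0 0 0 0; 0 0 0 0 0 0; 0 0 0 0 0 0; 0 0 0 0 0 0; 0 0 0 0 0 0; 0 0 0 0 0 0; 0 0 0 0 0 0; 0 0 0 0 0 0", claw=0.2)

```text
time_s: 10.45
eef_pos: [0.4387, -0.3477, 0.0122]
eef_rot: [-0.0, 0.996, -0.086, -0.0]
wrist_force: [0.3, -0.5, -0.2]
opening: 0.4
grasp_force: 0.0
```

Request:
carry_out(plan="0 0 -0.2 0 0 0; 0 0 -0.4 0 0 0; 0 0 -0.8 0 0 0; 0 0 -1 0 0 0; 0 0 -1 0 0 0; 0 0 -0.8 0 0 0; 0 0 0 0 0 0; 0 0 0 0 0 0")

```text
time_s: 11.12
eef_pos: [0.4399, -0.349, 0.1836]
eef_rot: [0.002, 0.996, -0.086, 0.002]
wrist_force: [-0.4, -0.0, -0.4]
opening: 0.399
grasp_force: 0.0
```

Run:
```python
from h import *
c=shot('wrist','w6')
legs((.598,-.044,.16,.362))
o=c['pixels'][:,:,::-1].copy()
print(proj(c,(.4388,-.3477,.0125)))
cv2.imwrite('pics/w6c.png',cv2.resize(o[60:420,100:540],None,fx=1.5,fy=1.5))
```

```text
t 11.17 at [ 0.4389 -0.3479  0.1812] psi -0.173 open 0.40 F [-0.4  0.7 -1.2] g 0.0
turn -5.35  shift 6.41 -5.70 0.53
[311.24264962 221.0554299 ]
```

View pics/w6c.png

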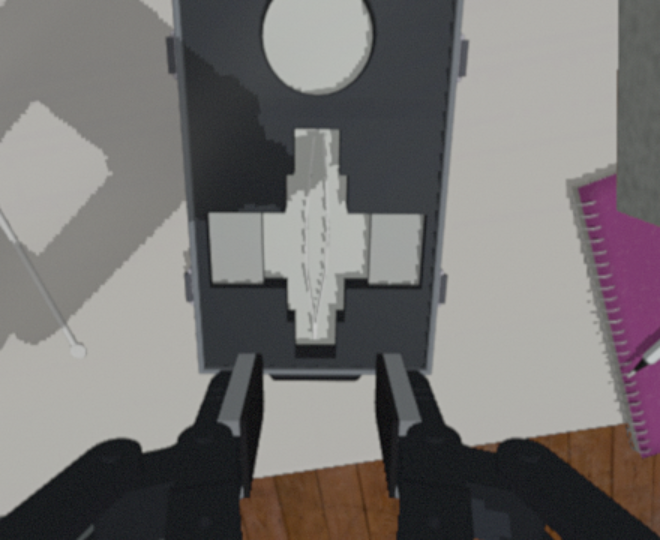

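The tweezers lie seated in the slot (crop 315,130–340). Next is the blue-capped tube.

Request:
carry_out(plan="0 0 0 0 0 -0.9; 0 0 0 0 0 -0.9; 0 0 0 0 0 -0.9; 0 0 0 0 0 -0.9; 0 0 0 0 0 -0.9; 0 0 0 0 0 -0.85; 0.8 -0.7 0 0 0 0; 0.8 -0.7 0 0 0 0", claw=-0.6)

```text
time_s: 11.83
eef_pos: [0.4766, -0.2742, 0.178]
eef_rot: [-0.001, 0.984, 0.178, -0.001]
wrist_force: [0.8, -0.1, -1.2]
opening: 0.799
grasp_force: 0.0
```

Request:
carry_out(plan="0.8 -0.7 0 0 0 0; 0.8 -0.7 0 0 0 0; 0.8 -0.7 0 0 0 0; 0.8 -0.7 0 0 0 0; 0.8 -0.7 0 0 0 0; 0.6 -0.8 0 0 0 0; 0 0 0 0 0 0; 0 0 0 0 0 0")

```text
time_s: 12.5
eef_pos: [0.5862, -0.0494, 0.178]
eef_rot: [-0.001, 0.983, 0.182, -0.002]
wrist_force: [-1.2, -0.8, -0.5]
opening: 0.8
grasp_force: 0.0
```

```bash
cat >> h.py <<'E'
def cap(c,kind,near,z,rad=70):
    hsv=cv2.cvtColor(c['pixels'],cv2.COLOR_RGB2HSV); lo,hi={'blue':((105,150,60),(125,255,255)),'orange':((6,170,100),(16,255,255))}[kind]
    m=cv2.inRange(hsv,lo,hi); u,v=proj(c,near); n,L,st,ce=cv2.connectedComponentsWithStats(m)
    for i in range(1,n):
        if st[i,4]>40: print(kind,ce[i].round(1),st[i].tolist(),'->',ray(c,*ce[i],z).round(4),'exp',u.round(),v.round())
E
python3 - <<'E'
from h import *
c=shot('wrist','w7'); legs((.598,-.044,.02,.362))
X=np.array([.598,-.044,.017]);d=np.array([np.cos(.362),np.sin(.362),0])
cap(c,'blue',X+.05*d,.017); w=load('w2'); cap(w,'blue',X+.05*d,.017)
print(proj(c,X-.056*d),proj(c,X+.056*d))
cv2.imwrite('pics/w7c.png',c['pixels'][:,:,::-1])
E
```

```text
t 12.55 at [ 0.5861 -0.0511  0.1783] psi 0.364 open 0.80 F [ 0.4 -0.6  0. ] g 0.0
turn 0.02  shift 0.34 -0.06 3.96
blue [316.  148.5] [297, 141, 39, 16, 593] -> [ 0.6464 -0.0291  0.017 ] exp 312.0 149.0
blue [251.6 397. ] [228, 374, 47, 47, 1766] -> [ 0.3783 -0.0584  0.017 ] exp 312.0 149.0
blue [344.4 294.1] [331, 285, 28, 20, 449] -> [ 0.6462 -0.0294  0.017 ] exp 342.0 295.0
[311.62929483 265.56507784] [312.26775716 141.85559564]
```

Run:
```python
from h import *
c=load('w7');P=c['pixels'].astype(int)
for v in(175,200,225,240,252,260,266): print(v,[P[v,u].sum()//3 for u in range(284,346,2)])
print([P[v,313].sum()//3 for v in range(240,285,3)])
```

```text
175 [np.int64(141), np.int64(140), np.int64(140), np.int64(140), np.int64(139), np.int64(140), np.int64(135), np.int64(95), np.int64(116), np.int64(134), np.int64(148), np.int64(156), np.int64(154), np.int64(157), np.int64(158), np.int64(160), np.int64(162), np.int64(161), np.int64(161), np.int64(157), np.int64(155), np.int64(146), np.int64(134), np.int64(118), np.int64(127), np.int64(141), np.int64(140), np.int64(142), np.int64(141), np.int64(139), np.int64(141)]
200 [np.int64(137), np.int64(139), np.int64(140), np.int64(140), np.int64(139), np.int64(138), np.int64(135), np.int64(96), np.int64(120), np.int64(138), np.int64(150), np.int64(156), np.int64(154), np.int64(157), np.int64(159), np.int64(163), np.int64(164), np.int64(160), np.int64(159), np.int64(156), np.int64(153), np.int64(143), np.int64(129), np.int64(119), np.int64(139), np.int64(139), np.int64(138), np.int64(140), np.int64(140), np.int64(140), np.int64(139)]
225 [np.int64(140), np.int64(138), np.int64(138), np.int64(138), np.int64(139), np.int64(140), np.int64(130), np.int64(95), np.int64(118), np.int64(134), np.int64
[... 1712 characters left out ...]
40)]
266 [np.int64(138), np.int64(140), np.int64(137), np.int64(140), np.int64(139), np.int64(139), np.int64(141), np.int64(138), np.int64(139), np.int64(140), np.int64(139), np.int64(140), np.int64(138), np.int64(137), np.int64(147), np.int64(145), np.int64(139), np.int64(139), np.int64(140), np.int64(140), np.int64(139), np.int64(139), np.int64(139), np.int64(140), np.int64(138), np.int64(140), np.int64(137), np.int64(139), np.int64(138), np.int64(139), np.int64(139)]
[np.int64(164), np.int64(164), np.int64(162), np.int64(162), np.int64(160), np.int64(155), np.int64(154), np.int64(147), np.int64(152), np.int64(140), np.int64(139), np.int64(138), np.int64(138), np.int64(141), np.int64(140)]
```

Request:
carry_out(plan="0.17 0 0.4 0 0 0.26; 0.17 0 0.6 0 0 0; 0 0 0.8 0 0 0; 0 0 0.8 0 0 0; 0 0 0.8 0 0 0; 0 0 0.6 0 0 0; 0 0 0.3 0 0 0; 0 0 0 0 0 0")

```text
time_s: 13.22
eef_pos: [0.5965, -0.0482, 0.0044]
eef_rot: [-0.001, 0.986, 0.166, -0.003]
wrist_force: [-0.2, -0.3, -0.9]
opening: 0.803
grasp_force: 0.0
```

Run:
```python
from h import *
legs((.5988,-.046,.005,.338))
```

```text
t 13.22 at [ 0.5965 -0.0482  0.0044] psi 0.334 open 0.80 F [-0.2 -0.3 -0.9] g 0.0
turn -0.04  shift 0.07 -0.03 -0.02
```

Request:
carry_out(plan="0.07 0 0 0 0 0; 0 0 0 0 0 0; 0 0 0 0 0 0; 0 0 0 0 0 0; 0 0 0 0 0 0; 0 0 0 0 0 0; 0 0 0 0 0 0; 0 0 0 0 0 0", claw=1)

```text
time_s: 13.88
eef_pos: [0.6046, -0.0471, 0.0107]
eef_rot: [0.001, 0.986, 0.167, 0.002]
wrist_force: [-0.2, -1.9, 5.6]
opening: 0.387
grasp_force: 61.6
```

Request:
carry_out(plan="0 0 -0.3 0 0 0; 0 0 -0.6 0 0 0; 0 0 -1 0 0 0; 0 0 -1 0 0 0; 0 0 -1 0 0 0; 0 0 -0.5 0 0 0; 0 0 0 0 0 0; 0 0 0 0 0 0")

```text
time_s: 14.55
eef_pos: [0.6035, -0.0465, 0.1869]
eef_rot: [0.001, 0.986, 0.167, 0.002]
wrist_force: [-0.4, 0.3, -1.4]
opening: 0.387
grasp_force: 60.8
```

Run:
```python
from h import *
legs((.4388,-.3477,.12,1.398)); c=shot('wrist','w8'); cap(c,'blue',(.6,-.04,.1),.195)
```

```text
t 14.55 at [ 0.6035 -0.0465  0.1869] psi 0.336 open 0.39 F [-0.4  0.3 -1.4] g 60.8
turn -10.62  shift -8.13 -2.76 1.67
blue [312.4 225. ] [271, 201, 84, 49, 3581] -> [ 0.6464 -0.0316  0.195 ] exp 302.0 252.0
blue [268.  406.8] [260, 390, 17, 34, 471] -> [ 0.5531 -0.0415  0.195 ] exp 302.0 252.0
```

Request:
carry_out(plan="0 0 0 0 0 -1; 0 0 0 0 0 -1; 0 0 0 0 0 -1; 0 0 0 0 0 -1; 0 0 0 0 0 -1; 0 0 0 0 0 -1; 0 0 0 0 0 -1; 0 0 0 0 0 -1")

```text
time_s: 15.27
eef_pos: [0.6009, -0.0459, 0.1816]
eef_rot: [-0.002, 0.842, 0.54, -0.002]
wrist_force: [0.1, 0.6, -0.4]
opening: 0.387
grasp_force: 60.8
```

Request:
carry_out(plan="0 0 0 0 0 -0.9; 0 0 0 0 0 -0.9; 0 0 0 0 0 -0.8; -0.9 -0.3 0 0 0 0; -0.9 -0.3 0 0 0 0; -0.9 -0.3 0 0 0 0; -0.9 -0.3 0 0 0 0; -0.9 -0.3 0 0 0 0")

```text
time_s: 15.93
eef_pos: [0.5098, -0.2134, 0.1819]
eef_rot: [-0.002, 0.766, 0.643, -0.001]
wrist_force: [2.0, -0.0, -0.2]
opening: 0.39
grasp_force: 60.7
```

Request:
carry_out(plan="-0.9 -0.3 0 0 0 0; -0.9 -0.3 0 0 0 0; -0.9 -0.3 0 0 0 0; -0.8 -0.4 0 0 0 0; 0 0 0.6 0 0 0; 0 0 0.6 0 0 0; 0 0 0.5 0 0 0; 0 0 0 0 0 0")

```text
time_s: 16.6
eef_pos: [0.4329, -0.3385, 0.1098]
eef_rot: [-0.006, 0.766, 0.642, 0.0]
wrist_force: [-0.2, 1.3, -1.8]
opening: 0.389
grasp_force: 60.7
```

Run:
```python
from h import *
legs((.4397,-.3428,.031,1.398))
```

```text
t 16.60 at [ 0.4329 -0.3385  0.1098] psi 1.395 open 0.39 F [-0.2  1.3 -1.8] g 60.7
turn -0.03  shift -0.08 0.19 1.97
```

Request:
carry_out(plan="-0.08 0.19 0.3 0 0 0; 0 0 0.3 0 0 0; 0 0 0.3 0 0 0; 0 0 0.2 0 0 0; 0 0 0 0 0 0; 0 0 0 0 0 0; 0 0 0 0 0 0; 0 0 0 0 0 0")

```text
time_s: 17.27
eef_pos: [0.4439, -0.3469, 0.0731]
eef_rot: [0.001, 0.766, 0.643, -0.0]
wrist_force: [0.1, 0.3, -0.7]
opening: 0.391
grasp_force: 60.7
```

Run:
```python
from h import *
legs((.4397,-.3428,.031,1.398)); c=shot('wrist','w9'); cap(c,'blue',(.44,-.295,.08),.075)
```

```text
t 17.27 at [ 0.4439 -0.3469  0.0731] psi 1.396 open 0.39 F [ 0.1  0.3 -0.7] g 60.7
turn -0.02  shift 0.08 -0.12 1.05
blue [312.9 224.7] [270, 201, 86, 49, 3661] -> [ 0.4529 -0.3048  0.075 ] exp 277.0 210.0
```

Request:
carry_out(plan="0.08 -0.11 0 0 0 0; 0 0 0.3 0 0 0; 0 0 0.3 0 0 0; 0 0 0.2 0 0 0; 0 0 0.1 0 0 0; 0 0 0.05 0 0 0; 0 0 0 0 0 0; 0 0 0 0 0 0")

```text
time_s: 17.98
eef_pos: [0.4398, -0.3427, 0.0341]
eef_rot: [-0.0, 0.766, 0.643, 0.0]
wrist_force: [0.4, -0.3, -1.1]
opening: 0.387
grasp_force: 60.7
```

Run:
```python
from h import *
legs((.4397,-.3428,.031,1.398))
```

```text
t 17.98 at [ 0.4398 -0.3427  0.0341] psi 1.396 open 0.39 F [ 0.4 -0.3 -1.1] g 60.7
turn -0.02  shift -0.00 -0.00 0.08
```

Request:
carry_out(plan="0 0 0.04 0 0 0; 0 0 0.03 0 0 0; 0 0 0 0 0 0; 0 0 0 0 0 0; 0 0 0 0 0 0; 0 0 0 0 0 0; 0 0 0 0 0 0; 0 0 0 0 0 0")

```text
time_s: 18.65
eef_pos: [0.4397, -0.3426, 0.0315]
eef_rot: [0.0, 0.766, 0.643, 0.0]
wrist_force: [0.6, 0.2, -0.6]
opening: 0.388
grasp_force: 60.7
```

Request:
carry_out(plan="0 0 0 0 0 0; 0 0 0 0 0 0; 0 0 0 0 0 0; 0 0 0 0 0 0; 0 0 -0.2 0 0 0; 0 0 -0.6 0 0 0; 0 0 -1 0 0 0; 0 0 -1 0 0 0", claw=-0.6)

```text
time_s: 19.32
eef_pos: [0.4388, -0.3415, 0.1439]
eef_rot: [-0.002, 0.766, 0.643, 0.0]
wrist_force: [1.3, -1.1, -0.0]
opening: 0.803
grasp_force: 0.0
```

Request:
carry_out(plan="0 0 -1 0 0 0; 0 0 -0.6 0 0 0; 0 0 0 0 0 0; 0 0 0 0 0 0; 0 0 0 0 0 0; 0 0 0 0 0 0; 0 0 0 0 0 0; 0 0 0 0 0 0", claw=-0.8)

```text
time_s: 19.98
eef_pos: [0.4392, -0.342, 0.2059]
eef_rot: [-0.001, 0.766, 0.643, 0.0]
wrist_force: [1.2, -0.0, 0.1]
opening: 0.901
grasp_force: 0.0
```

Run:
```python
from h import *
c=shot('wrist','w10'); shot('side','sd10')
cap(c,'blue',(.4388,-.3477,.037),.037); print(proj(c,(.4388,-.3477,.037)))
# small beaker, from two views: tool target for a look
legs((.642,-.16,.16,1.398),(.642,-.16,.16,0))
for t in('w1','w2'):
    w=load(t); print(t,proj(w,(.645,-.16,.0)),proj(w,(.645,-.16,.06)))
```

```text
blue [313.7 170.4] [295, 163, 38, 16, 578] -> [ 0.4489 -0.2985  0.037 ] exp 312.0 225.0
[312.00076441 225.26324391]
t 20.08 at [ 0.4394 -0.3423  0.2064] psi 1.396 open 0.90 F [ 0.1 -0.4  0.3] g 0.0
turn -0.02  shift 5.36 4.21 1.16
turn 13.98  shift 0.00 0.00 -0.00
w1 [105.05001029  46.13439915] [67.81111519 32.23443612]
w2 [443.18921558 307.49905135] [462.34073056 334.57467752]
```

The cap sits 50 mm from the groove centre, as it should for a seated, centred tube. The beaker at about (0.645,-0.160) agrees across three views (it projects to (105,46) in w1 and (443,307) in w2, where the foot circles are). I'll go to it now.

Request:
carry_out(plan="0.9 0.7 0 0 0 0; 0.9 0.7 0 0 0 0; 0.9 0.7 0 0 0 0; 0.9 0.7 0 0 0 0; 0.9 0.7 0 0 0 0; 0.86 0.78 0 0 0 0; 0 0 0 0 0 0; 0 0 0 0 0 0")

```text
time_s: 20.75
eef_pos: [0.6283, -0.1752, 0.2063]
eef_rot: [-0.001, 0.765, 0.644, -0.0]
wrist_force: [-0.3, 0.0, -0.2]
opening: 0.9
grasp_force: 0.0
```

Run:
```python
from h import *
c=shot('wrist','w11'); legs((.645,-.16,.022,None)); print(proj(c,(.645,-.16,0)),proj(c,(.645,-.16,.06)))
cv2.imwrite('pics/w11c.png',cv2.resize(c['pixels'][60:420,100:540,::-1],None,fx=1.5,fy=1.5))
```

```text
t 20.80 at [ 0.6273 -0.1765  0.2065] psi 1.398 open 0.90 F [ 0.9 -0.5  0.1] g 0.0
turn 0.00  shift 0.48 0.36 4.61
[325.09739797 192.35054765] [327.41946725 205.51506317]
```

View pics/w11c.png

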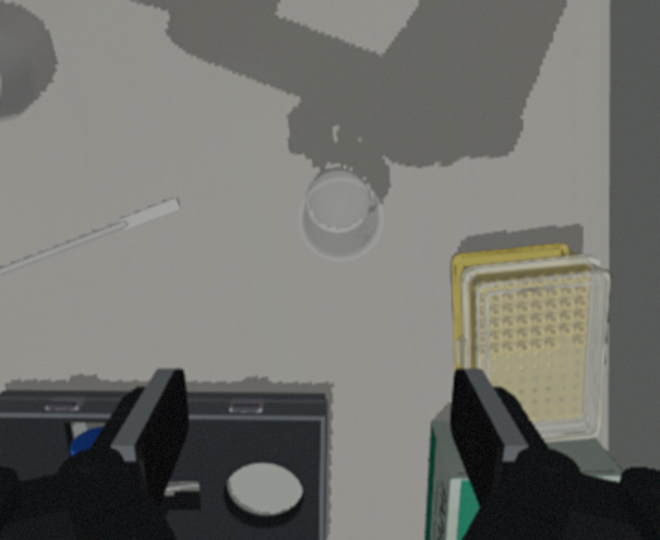

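The crop shows the beaker foot at (339,198) and rim at (341,217), matching the prediction. The tip box at (455+,245+) is clear of the fingers. I'll descend.

Request:
carry_out(plan="0.24 0.18 0.3 0 0 0; 0.24 0.18 0.6 0 0 0; 0 0 0.8 0 0 0; 0 0 0.8 0 0 0; 0 0 0.8 0 0 0; 0 0 0.7 0 0 0; 0 0 0.5 0 0 0; 0 0 0.11 0 0 0")

```text
time_s: 21.47
eef_pos: [0.6407, -0.1605, 0.0175]
eef_rot: [-0.004, 0.767, 0.642, -0.002]
wrist_force: [-0.9, 0.2, -1.2]
opening: 0.9
grasp_force: 0.0
```

Request:
carry_out(plan="0 0 0 0 0 0; 0 0 0 0 0 0; 0 0 0 0 0 0; 0 0 0 0 0 0; 0 0 0 0 0 0; 0 0 0 0 0 0; 0 0 0 0 0 0; 0 0 0 0 0 0", claw=1)

```text
time_s: 22.13
eef_pos: [0.646, -0.1616, 0.0248]
eef_rot: [0.001, 0.766, 0.643, 0.001]
wrist_force: [-0.7, -0.2, 6.8]
opening: 0.539
grasp_force: 61.7
```

Run:
```python
from h import *
legs((.645,-.16,.1,None),(.555,-.368,.1,None))
```

```text
t 22.13 at [ 0.646  -0.1616  0.0248] psi 1.396 open 0.54 F [-0.7 -0.2  6.8] g 61.7
turn 0.00  shift 0.03 -0.03 -1.88
turn 0.00  shift -5.51 -1.31 -0.00
```

Request:
carry_out(plan="0 0 -0.4 0 0 0; 0 0 -0.8 0 0 0; 0 0 -0.7 0 0 0; -0.8 -0.2 0 0 0 0; -0.8 -0.2 0 0 0 0; -0.8 -0.2 0 0 0 0; -0.8 -0.2 0 0 0 0; -0.8 -0.2 0 0 0 0")

```text
time_s: 22.8
eef_pos: [0.5768, -0.3125, 0.0992]
eef_rot: [0.0, 0.766, 0.643, 0.0]
wrist_force: [0.3, 0.0, -0.2]
opening: 0.539
grasp_force: 61.7
```

Request:
carry_out(plan="-0.8 -0.16 0 0 0 0; -0.6 -0.15 0 0 0 0; 0 0 0 0 0 0; 0 0 0 0 0 0; 0 0 0 0 0 0; 0 0 0 0 0 0; 0 0 0 0 0 0; 0 0 0 0 0 0")

```text
time_s: 23.47
eef_pos: [0.5561, -0.3634, 0.099]
eef_rot: [-0.0, 0.766, 0.643, 0.0]
wrist_force: [-0.0, -0.2, -0.6]
opening: 0.538
grasp_force: 61.7
```

Run:
```python
from h import *
legs((.555,-.368,.041,None))
```

```text
t 23.47 at [ 0.5561 -0.3634  0.099 ] psi 1.397 open 0.54 F [-0.  -0.2 -0.6] g 61.7
turn 0.00  shift -0.12 -0.01 1.45
```

Request:
carry_out(plan="-0.15 0 0 0 0 0; 0 0 0.4 0 0 0; 0 0 0.4 0 0 0; 0 0 0.3 0 0 0; 0 0 0.2 0 0 0; 0 0 0.14 0 0 0; 0 0 0 0 0 0; 0 0 0 0 0 0")

```text
time_s: 24.13
eef_pos: [0.5548, -0.3707, 0.0416]
eef_rot: [0.0, 0.766, 0.643, 0.0]
wrist_force: [0.5, 0.5, -0.2]
opening: 0.539
grasp_force: 61.6
```

Run:
```python
from h import *
legs((.555,-.368,.041,None))
```

```text
t 24.13 at [ 0.5548 -0.3707  0.0416] psi 1.396 open 0.54 F [ 0.5  0.5 -0.2] g 61.6
turn 0.00  shift 0.07 -0.01 0.01
```

Request:
carry_out(plan="0 0 0.03 0 0 0; 0 0 0 0 0 0; 0 0 0 0 0 0; 0 0 0 0 0 0; 0 0 0 0 0 0; 0 0 0 0 0 0; 0 0 0 0 0 0; 0 0 0 0 0 0", claw=-0.6)

```text
time_s: 24.8
eef_pos: [0.5545, -0.3705, 0.0402]
eef_rot: [0.0, 0.766, 0.643, 0.0]
wrist_force: [0.1, 0.6, 0.3]
opening: 0.8
grasp_force: 0.0
```

Request:
carry_out(plan="0 0 -0.3 0 0 0; 0 0 -0.6 0 0 0; 0 0 -1 0 0 0; 0 0 -1 0 0 0; 0 0 -0.8 0 0 0; 0 0 -0.5 0 0 0; 0 0 0 0 0 0; 0 0 0 0 0 0")

```text
time_s: 25.47
eef_pos: [0.5553, -0.3712, 0.2111]
eef_rot: [0.002, 0.766, 0.643, 0.0]
wrist_force: [0.4, 0.0, -0.4]
opening: 0.797
grasp_force: 0.0
```

Run:
```python
from h import *
c=shot('wrist','w12'); shot('side','sd12')
legs((.4695,.0654,.19,.2825))
```

```text
t 25.57 at [ 0.5539 -0.37    0.2073] psi 1.396 open 0.80 F [-0.1  0.2 -0.6] g 0.0
turn 11.13  shift 1.01 -11.04 0.43
```

Request:
carry_out(plan="0 0 0 0 0 0.93; 0 0 0 0 0 0.93; 0 0 0 0 0 0.93; 0 0 0 0 0 0.93; 0 0 0 0 0 0.93; 0 0 0 0 0 0.93; 0 0 0 0 0 0.93; 0 0 0 0 0 0.93")

```text
time_s: 26.23
eef_pos: [0.5536, -0.3696, 0.2057]
eef_rot: [-0.002, 0.948, 0.318, -0.001]
wrist_force: [-0.7, -0.4, 0.2]
opening: 0.804
grasp_force: 0.0
```

Request:
carry_out(plan="0 0 0 0 0 0.93; 0 0 0 0 0 0.93; 0 0 0 0 0 0.93; 0 0 0 0 0 0.9; 0.08 -0.9 0 0 0 0; 0.08 -0.9 0 0 0 0; 0.08 -0.9 0 0 0 0; 0.08 -0.9 0 0 0 0")

```text
time_s: 26.9
eef_pos: [0.5249, -0.2266, 0.2057]
eef_rot: [-0.002, 0.99, 0.14, -0.002]
wrist_force: [0.4, 0.9, -0.1]
opening: 0.802
grasp_force: 0.0
```

Request:
carry_out(plan="0.08 -0.9 0 0 0 0; 0.08 -0.9 0 0 0 0; 0.08 -0.9 0 0 0 0; 0.08 -0.9 0 0 0 0; 0.08 -0.9 0 0 0 0; 0.08 -0.9 0 0 0 0; 0.08 -0.9 0 0 0 0; 0.1 -0.9 0 0 0 0")

```text
time_s: 27.57
eef_pos: [0.4697, 0.057, 0.2065]
eef_rot: [-0.0, 0.99, 0.141, -0.002]
wrist_force: [1.2, -0.2, 0.7]
opening: 0.795
grasp_force: 0.0
```

Run:
```python
from h import *
c=shot('wrist','w13'); legs((.4695,.0654,.005,.2825))
X=np.array([.4695,.0654,.017]);d=np.array([np.cos(.2825),np.sin(.2825),0])
cap(c,'orange',X+.05*d,.017); print(proj(c,X-.056*d),proj(c,X+.056*d))
```

```text
t 27.62 at [0.4681 0.0626 0.2063] psi 0.286 open 0.80 F [-2.   4.8 -0.4] g 0.0
turn 0.03  shift 0.05 -0.06 5.03
orange [242.5 311.2] [208, 274, 59, 91, 2065] -> [0.3445 0.0995 0.017 ] exp 304.0 159.0
[304.83220721 264.51581771] [304.1343965  152.37251448]
```

Run:
```python
from h import *
c=load('w13'); hsv=cv2.cvtColor(c['pixels'],cv2.COLOR_RGB2HSV)
m=cv2.inRange(hsv,(4,130,50),(22,255,255)); n,L,st,ce=cv2.connectedComponentsWithStats(m)
for i in range(1,n):
    if st[i,4]>40: print(ce[i].round(1),st[i].tolist(),ray(c,*ce[i],.017).round(4))
P=c['pixels'].astype(int).sum(2)//3
for v in(156,185,215,240): print(v,P[v,272:340:2].tolist())
legs()
```

```text
[304.  157.6] [288, 150, 33, 16, 488] [0.5187 0.0798 0.017 ]
[242.3 311.3] [207, 274, 62, 92, 2246] [0.3443 0.0996 0.017 ]
[152.8 357.8] [132, 343, 45, 32, 467] [0.2571 0.1842 0.017 ]
[377.2 414.5] [349, 398, 54, 39, 1214] [ 0.2518 -0.0877  0.017 ]
[144.1 459.1] [119, 431, 45, 49, 1230] [0.0995 0.1735 0.017 ]
[472.1 457.8] [449, 431, 58, 49, 1567] [ 0.2199 -0.227   0.017 ]
[626.8 467.2] [611, 455, 29, 25, 180] [ 0.2611 -0.4244  0.017 ]
156 [104, 105, 105, 102, 104, 128, 134, 106, 72, 63, 59, 58, 59, 61, 64, 68, 65, 61, 60, 60, 65, 66, 61, 64, 67, 85, 94, 103, 107, 117, 119, 140, 148, 148]
185 [149, 147, 148, 148, 149, 148, 148, 144, 133, 125, 135, 151, 160, 164, 166, 167, 169, 170, 168, 166, 163, 158, 144, 132, 139, 145, 147, 147, 148, 146, 148, 149, 148, 147]
215 [148, 148, 147, 149, 147, 147, 148, 149, 141, 133, 127, 142, 155, 165, 170, 173, 177, 177, 175, 171, 165, 160, 147, 137, 136, 145, 148, 148, 148, 149, 148, 148, 149, 147]
240 [149, 148, 149, 148, 147, 148, 147, 149, 148, 143, 138, 136, 148, 160, 167, 171, 175, 178, 174, 172, 169, 162, 153, 139, 135, 143, 147, 148, 147, 147, 148, 146, 147, 147]
t 27.62 at [0.4681 0.0626 0.2063] psi 0.286 open 0.80 F [-2.   4.8 -0.4] g 0.0
```

Request:
carry_out(plan="0.05 -0.06 0.5 0 0 0; 0 0 0.8 0 0 0; 0 0 0.9 0 0 0; 0 0 0.9 0 0 0; 0 0 0.8 0 0 0; 0 0 0.6 0 0 0; 0 0 0.4 0 0 0; 0 0 0.1 0 0 0")

```text
time_s: 28.28
eef_pos: [0.4686, 0.0584, 0.0039]
eef_rot: [-0.001, 0.99, 0.141, -0.004]
wrist_force: [0.0, 0.4, -0.5]
opening: 0.799
grasp_force: 0.0
```

Request:
carry_out(plan="0 0 0 0 0 0; 0 0 0 0 0 0; 0 0 0 0 0 0; 0 0 0 0 0 0; 0 0 0 0 0 0; 0 0 0 0 0 0; 0 0 0 0 0 0; 0 0 0 0 0 0", claw=1)

```text
time_s: 28.95
eef_pos: [0.4738, 0.058, 0.0093]
eef_rot: [0.0, 0.99, 0.141, 0.001]
wrist_force: [-1.2, -0.5, 7.2]
opening: 0.391
grasp_force: 61.3
```

Request:
carry_out(plan="0 0 -0.3 0 0 0; 0 0 -0.6 0 0 0; 0 0 -1 0 0 0; 0 0 -1 0 0 0; 0 0 -1 0 0 0; 0 0 -1 0 0 0; 0 0 0 0 0 0; 0 0 0 0 0 0")

```text
time_s: 29.62
eef_pos: [0.4747, 0.058, 0.2072]
eef_rot: [0.001, 0.99, 0.141, 0.003]
wrist_force: [-1.1, 0.2, -1.8]
opening: 0.392
grasp_force: 60.4
```

Run:
```python
from h import *
legs((.45,.25,.2,1.496))
c=shot('wrist','w14')
hsv=cv2.cvtColor(c['pixels'],cv2.COLOR_RGB2HSV)
m=cv2.inRange(hsv,(4,130,50),(22,255,255)); n,L,st,ce=cv2.connectedComponentsWithStats(m)
p,psi,o=pose()
for i in range(1,n):
    if st[i,4]>700: X=ray(c,*ce[i],p[2]+.007); print(ce[i].round(1),st[i].tolist(),X.round(4),(X-p)[:2]@[np.cos(psi),np.sin(psi)])
```

```text
t 29.62 at [0.4747 0.058  0.2072] psi 0.283 open 0.39 F [-1.1  0.2 -1.8] g 60.4
turn -12.13  shift 4.74 -0.97 0.18
[312.4 216.5] [270, 193, 86, 49, 3703] [0.5208 0.0714 0.2118] 0.049503133413265524
[228.2 315.5] [204, 280, 65, 81, 2259] [0.4662 0.0949 0.2118] 0.0036637646635317234
[436.  455.6] [416, 419, 53, 61, 1313] [ 0.4149 -0.0272  0.2118] -0.0796579649976739
```

Request:
carry_out(plan="-0.1 -0.9 -0.3 0 0 0; -0.1 -0.95 -0.3 0 0 0; -0.1 -0.95 -0.3 0 0 0; -0.1 -0.95 -0.3 0 0 0; -0.1 -0.95 -0.3 0 0 0; -0.1 -0.95 -0.3 0 0 0; -0.23 -0.9 -0.3 0 0 0; 0 0 0 0 0 0")

```text
time_s: 30.33
eef_pos: [0.3646, 0.3052, 0.2884]
eef_rot: [-0.001, 0.99, 0.144, -0.001]
wrist_force: [-0.1, 0.2, -0.7]
opening: 0.391
grasp_force: 60.5
```

Run:
```python
from h import *
legs()
c=shot('wrist','w15')
def ov(c,cx,cy,th,col,o):
    def W(x,y,z): return np.array([cx+x*np.cos(th)-y*np.sin(th),cy+x*np.sin(th)+y*np.cos(th),z])
    for z,pts in[(.029,[(-.087,-.018),(.003,-.018),(.003,.018),(-.087,.018)]),(.029,[(-.065,-.064),(-.019,-.064),(-.019,.064),(-.065,.064)]),(.029,[(.076+.034*np.cos(t),.034*np.sin(t)) for t in np.linspace(0,6.28,30)]),(.033,[(-.122,-.074),(.122,-.074),(.122,.074),(-.122,.074)])]:
        cv2.polylines(o,[np.array([proj(c,W(*p,z))*1.2 for p in pts]).round().astype(int)],True,col,1)
o=cv2.resize(c['pixels'][:,:,::-1],None,fx=1.2,fy=1.2)
ov(c,.4864,.3422,-.075,(0,0,255),o); cv2.imwrite('pics/w15o.png',o)
```

```text
t 30.33 at [0.3646 0.3052 0.2884] psi 0.289 open 0.39 F [-0.1  0.2 -0.7] g 60.5
```

View pics/w15o.png

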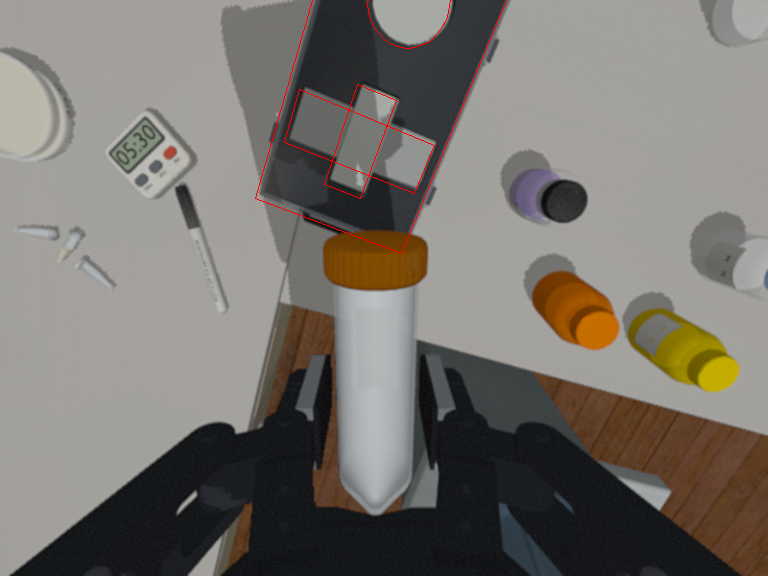

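Overlay: the side-view estimate is within a few mm. The groove is at (365,140) in the overlay, with the model drawn a few px to the left. I'll refine with edge profiles along the rim.

Run:
```python
from h import *
c=load('w15'); P=c['pixels'].astype(int).sum(2)//3
cx,cy,th=.4864,.3422,-.075
def W(x,y,z): return np.array([cx+x*np.cos(th)-y*np.sin(th),cy+x*np.sin(th)+y*np.cos(th),z])
def prof(name,f,z,rng):
    print(name,[int(P[tuple(np.round(proj(c,W(*f(t),z))[::-1]).astype(int))]) for t in rng])
mm=np.arange(-10,11,1)/1000
for x in(-.09,-.03,.02): 
    prof(f'left x{x}',lambda t:(x,.074+t),.033,mm); prof(f'right x{x}',lambda t:(x,-.074+t),.033,mm)
for y in(-.05,.05): prof(f'bot y{y}',lambda t:(-.122+t,y),.033,mm)
for y in(-.045,.045): 
    prof(f'groove hi y{y}',lambda t:(-.019+t,y),.029,mm); prof(f'groove lo y{y}',lambda t:(-.065+t,y),.029,mm)
for x in(-.05,-.034):
    prof(f'grend L x{x}',lambda t:(x,.064+t),.029,mm); prof(f'grend R x{x}',lambda t:(x,-.064+t),.029,mm)
```

```text
left x-0.09 [63, 59, 58, 63, 74, 74, 81, 84, 100, 116, 118, 117, 117, 116, 116, 114, 115, 117, 117, 133, 154]
right x-0.09 [159, 161, 161, 162, 160, 159, 162, 161, 147, 121, 108, 97, 68, 68, 54, 54, 55, 54, 54, 57, 56]
left x-0.03 [40, 38, 38, 38, 56, 67, 72, 83, 106, 117, 116, 117, 114, 113, 114, 117, 116, 114, 114, 113, 113]
right x-0.03 [159, 159, 158, 159, 159, 159, 160, 157, 132, 110, 106, 86, 72, 48, 50, 54, 56, 50, 47, 57, 88]
left x0.02 [41, 37, 42, 52, 68, 73, 72, 81, 102, 115, 117, 113, 116, 114, 114, 114, 115, 115, 115, 117, 115]
right x0.02 [160, 161, 160, 160, 160, 161, 161, 152, 114, 110, 109, 93, 67, 45, 52, 55, 55, 55, 54, 54, 53]
bot y-0.05 [67, 67, 61, 56, 57, 54, 56, 55, 60, 60, 59, 57, 55, 55, 57, 53, 52, 53, 51, 51, 53]
bot y0.05 [115, 116, 117, 117, 117, 118, 116, 115, 117, 117, 118, 117, 117, 113, 101, 90, 90, 103, 89, 64, 59]
groove hi y-0.045 [148, 145, 146, 148, 148, 145, 146, 146, 146, 146, 148, 147, 143, 119, 57, 52, 52, 56, 54, 54, 58]
groove lo y-0.045 [51, 52, 54, 55, 57, 53, 57, 57, 57, 57, 57, 53, 53, 54, 84, 84, 129, 147, 149, 147, 148]
groove hi y0.045 [102, 102, 101, 105, 101, 103, 100, 102, 102, 101, 101, 100, 105, 101, 71, 45, 38, 42, 43, 42, 38]
groove lo y0.045 [63, 61, 56, 49, 48, 49, 47, 49, 48, 50, 44, 45, 48, 46, 59, 83, 102, 101, 102, 101, 101]
grend L x-0.05 [101, 101, 101, 101, 100, 102, 89, 48, 38, 46, 46, 46, 39, 46, 47, 64, 73, 74, 88, 101, 102]
grend R x-0.05 [108, 91, 65, 51, 58, 58, 58, 52, 49, 91, 146, 146, 148, 146, 148, 147, 147, 147, 148, 147, 148]
grend L x-0.034 [102, 101, 104, 104, 106, 96, 59, 59, 34, 40, 33, 41, 39, 37, 51, 69, 73, 73, 80, 103, 115]
grend R x-0.034 [103, 95, 66, 55, 54, 54, 52, 53, 45, 59, 108, 137, 148, 149, 147, 147, 146, 148, 146, 146, 146]
```

The case refines to (0.4897,0.3396) at −0.075, a 3.5 mm / −2.3 mm correction. The groove centre is (0.4478,0.3427) and the hole (0.5655,0.3339).

Request:
carry_out(plan="0 0 0.5 0 0 -1; 0 0 0.5 0 0 -1; 0 0 0.5 0 0 -1; 0 0 0.5 0 0 -1; 0 0 0.5 0 0 -1; 0 0 0 0 0 -1; 0 0 0 0 0 -1; 0 0 0 0 0 -1")

```text
time_s: 31.05
eef_pos: [0.3668, 0.2985, 0.1852]
eef_rot: [-0.0, 0.856, 0.517, -0.003]
wrist_force: [-0.5, 0.3, -0.4]
opening: 0.388
grasp_force: 60.4
```

Request:
carry_out(plan="0 0 0 0 0 -1; 0 0 0 0 0 -1; 0 0 0 0 0 -1; 0 0 0 0 0 -1; 0 0 0 0 0 0; 0 0 0 0 0 0; 0 0 0 0 0 0; 0 0 0 0 0 0")

```text
time_s: 31.72
eef_pos: [0.3677, 0.3, 0.1875]
eef_rot: [-0.0, 0.738, 0.674, -0.001]
wrist_force: [-0.2, 0.2, -1.2]
opening: 0.392
grasp_force: 60.4
```

Run:
```python
from h import *
legs((.4479,.3442,.08,1.496),(.4479,.3442,.03,1.496))
```

```text
t 31.72 at [0.3677 0.3    0.1875] psi 1.480 open 0.39 F [-0.2  0.2 -1.2] g 60.4
turn -0.16  shift 1.25 1.92 2.69
turn 0.00  shift 0.00 0.00 1.25
```

Request:
carry_out(plan="0.4 0.6 0 0 0 -0.16; 0.45 0.7 0 0 0 0; 0.4 0.62 0.3 0 0 0; 0 0 0.8 0 0 0; 0 0 0.8 0 0 0; 0 0 0.7 0 0 0; 0 0 0 0 0 0; 0 0 0 0 0 0")

```text
time_s: 32.38
eef_pos: [0.447, 0.3437, 0.0828]
eef_rot: [-0.001, 0.732, 0.681, -0.002]
wrist_force: [1.0, -0.9, 1.0]
opening: 0.395
grasp_force: 60.5
```

Request:
carry_out(plan="0 0 0 0 0 0; 0 0 0 0 0 0; 0 0 0 0 0 0; 0 0 0 0 0 0; 0 0 0 0 0 0; 0 0 0 0 0 0; 0 0 0 0 0 0; 0 0 0 0 0 0")

```text
time_s: 33.05
eef_pos: [0.4483, 0.3444, 0.0843]
eef_rot: [0.0, 0.732, 0.681, 0.0]
wrist_force: [0.0, 0.9, -0.0]
opening: 0.392
grasp_force: 60.4
```

Run:
```python
from h import *
legs((.4479,.3442,.031,1.496))
```

```text
t 33.05 at [0.4483 0.3444 0.0843] psi 1.499 open 0.39 F [ 0.   0.9 -0. ] g 60.4
turn 0.03  shift -0.01 -0.01 1.33
```

Request:
carry_out(plan="0 0 0.4 0 0 0; 0 0 0.4 0 0 0; 0 0 0.3 0 0 0; 0 0 0.15 0 0 0; 0 0 0.07 0 0 0; 0 0 0 0 0 0; 0 0 0 0 0 0; 0 0 0 0 0 0")

```text
time_s: 33.72
eef_pos: [0.4489, 0.3448, 0.0322]
eef_rot: [0.0, 0.732, 0.681, 0.001]
wrist_force: [-0.2, -0.1, 0.7]
opening: 0.39
grasp_force: 60.5
```

Run:
```python
from h import *
legs((.4479,.3442,.030,1.496))
```

```text
t 33.72 at [0.4489 0.3448 0.0322] psi 1.499 open 0.39 F [-0.2 -0.1  0.7] g 60.5
turn 0.03  shift -0.02 -0.02 0.06
```

Request:
carry_out(plan="0 0 0.05 0 0 0; 0 0 0 0 0 0; 0 0 0 0 0 0; 0 0 0 0 0 0; 0 0 0 0 0 0; 0 0 0 0 0 0; 0 0 0 0 0 0; 0 0 0 0 0 0", claw=-0.3)

```text
time_s: 34.38
eef_pos: [0.4483, 0.3444, 0.0294]
eef_rot: [-0.0, 0.732, 0.681, 0.0]
wrist_force: [0.8, 0.3, 0.1]
opening: 0.652
grasp_force: 0.0
```

Request:
carry_out(plan="0 0 -0.2 0 0 0; 0 0 -0.6 0 0 0; 0 0 -1 0 0 0; 0 0 -1 0 0 0; 0 0 -1 0 0 0; 0 0 -1 0 0 0; 0 0 0 0 0 0; 0 0 0 0 0 0")

```text
time_s: 35.05
eef_pos: [0.4501, 0.3453, 0.2256]
eef_rot: [0.001, 0.732, 0.681, 0.004]
wrist_force: [-0.1, 0.1, -0.8]
opening: 0.651
grasp_force: 0.0
```

Run:
```python
from h import *
c=shot('wrist','w16'); shot('side','sd16')
hsv=cv2.cvtColor(c['pixels'],cv2.COLOR_RGB2HSV)
m=cv2.inRange(hsv,(4,130,50),(22,255,255)); n,L,st,ce=cv2.connectedComponentsWithStats(m)
for i in range(1,n):
    if st[i,4]>250: print(ce[i].round(1),st[i].tolist(),ray(c,*ce[i],.037).round(4))
print('exp cap',[.4478+.075*.05,.3427+.05])
s=load('sd16'); cap(s,'blue',(.445,-.046,.09),.09)
print('bottle axis check', proj(s,(.445,-.046,.09)))
for y in(1.3,0): legs((.445,-.046,.23,y))
```

```text
[309.8 164. ] [292, 157, 37, 15, 518] [0.4537 0.3934 0.037 ]
[ 48.  247.3] [0, 181, 128, 156, 9290] [0.1863 0.3304 0.037 ]
[253.5 403.8] [235, 381, 38, 54, 1438] [0.367  0.1206 0.037 ]
[168.9 456.6] [136, 424, 56, 56, 1981] [0.2512 0.0468 0.037 ]
exp cap [0.45154999999999995, 0.3927]
blue [374.3 197.2] [369, 192, 12, 11, 103] -> [ 0.428  -0.1911  0.09  ] exp 353.0 222.0
blue [352.1 222. ] [345, 216, 15, 12, 153] -> [ 0.4462 -0.0441  0.09  ] exp 353.0 222.0
bottle axis check [352.82711076 221.70105706]
t 35.15 at [0.4478 0.3442 0.2211] psi 1.499 open 0.65 F [-0.5  0.  -0.6] g 0.0
turn 1.99  shift -9.42 2.54 -0.22
t 35.15 at [0.4478 0.3442 0.2211] psi 1.499 open 0.65 F [-0.5  0.  -0.6] g 0.0
turn 14.99  shift -0.07 9.76 -0.22
```

Orange tube is seated: the cap is within 2 mm of where it should be. On to the blue-capped bottle at (0.446,-0.045); both views agree.

Request:
carry_out(plan="0 0 0 0 0 1; 0 0 0 0 0 1; 0 0 0 0 0 1; 0 0 0 0 0 1; 0 0 0 0 0 1; 0 0 0 0 0 1; 0 0 0 0 0 1; 0 0 0 0 0 1", claw=-1)

```text
time_s: 35.82
eef_pos: [0.447, 0.3438, 0.2189]
eef_rot: [0.0, 0.94, 0.34, -0.002]
wrist_force: [-0.7, 0.8, -0.0]
opening: 0.998
grasp_force: 0.0
```

Request:
carry_out(plan="0 0 0 0 0 1; 0 0 0 0 0 1; 0 0 0 0 0 1; 0 0 0 0 0 1; 0 0 0 0 0 1; 0 0 0 0 0 0; 0 0 0 0 0 0; 0 0 0 0 0 0")

```text
time_s: 36.48
eef_pos: [0.4477, 0.3441, 0.2202]
eef_rot: [0.0, 0.995, 0.101, -0.001]
wrist_force: [0.1, -0.7, 1.0]
opening: 1.001
grasp_force: 0.0
```

Run:
```python
from h import *
legs((.446,-.045,.22,None))
```

```text
t 36.48 at [0.4477 0.3441 0.2202] psi 0.202 open 1.00 F [ 0.1 -0.7  1. ] g 0.0
turn 0.00  shift -1.99 9.52 0.00
```

Request:
carry_out(plan="-0.17 0.8 0 0 0 0; -0.17 0.8 0 0 0 0; -0.17 0.8 0 0 0 0; -0.17 0.8 0 0 0 0; -0.17 0.8 0 0 0 0; -0.17 0.8 0 0 0 0; -0.17 0.8 0 0 0 0; -0.17 0.8 0 0 0 0")

```text
time_s: 37.15
eef_pos: [0.445, 0.0813, 0.2212]
eef_rot: [-0.0, 0.995, 0.101, -0.0]
wrist_force: [0.2, -0.1, 0.2]
opening: 0.998
grasp_force: 0.0
```

Request:
carry_out(plan="-0.17 0.8 0 0 0 0; -0.17 0.8 0 0 0 0; -0.17 0.8 0 0 0 0; -0.12 0.72 0 0 0 0; 0 0 0 0 0 0; 0 0 0 0 0 0; 0 0 0 0 0 0; 0 0 0 0 0 0")

```text
time_s: 37.82
eef_pos: [0.4453, -0.0436, 0.2212]
eef_rot: [-0.0, 0.995, 0.1, -0.0]
wrist_force: [0.8, -0.1, -0.6]
opening: 1.0
grasp_force: 0.0
```

Run:
```python
from h import *
c=shot('wrist','w17'); legs((.446,-.045,.031,None)); cap(c,'blue',(.446,-.045,.09),.09)
```

```text
t 37.87 at [ 0.4453 -0.0435  0.2212] psi 0.201 open 1.00 F [-0.2 -0.5 -0.3] g 0.0
turn 0.00  shift 0.01 0.04 4.76
blue [319.5 230.9] [297, 207, 46, 48, 1667] -> [ 0.447  -0.0489  0.09  ] exp 315.0 231.0
blue [562.6 261.1] [545, 245, 36, 33, 939] -> [ 0.4621 -0.2552  0.09  ] exp 315.0 231.0
```

Request:
carry_out(plan="0.02 0.1 0 0 0 0; 0 0 0.6 0 0 0; 0 0 0.9 0 0 0; 0 0 0.9 0 0 0; 0 0 0.9 0 0 0; 0 0 0.8 0 0 0; 0 0 0.5 0 0 0; 0 0 0.1 0 0 0")

```text
time_s: 38.53
eef_pos: [0.4441, -0.0467, 0.0298]
eef_rot: [-0.002, 0.995, 0.1, -0.003]
wrist_force: [-1.7, 0.1, 0.6]
opening: 1.001
grasp_force: 0.0
```

Request:
carry_out(plan="0 0 0 0 0 0; 0 0 0 0 0 0; 0 0 0 0 0 0; 0 0 0 0 0 0; 0 0 0 0 0 0; 0 0 0 0 0 0; 0 0 0 0 0 0; 0 0 0 0 0 0", claw=1)

```text
time_s: 39.2
eef_pos: [0.4489, -0.0487, 0.0355]
eef_rot: [0.001, 0.995, 0.099, 0.002]
wrist_force: [-0.6, 2.0, 8.1]
opening: 0.63
grasp_force: 64.3
```

Request:
carry_out(plan="0 0 -0.3 0 0 0; 0 0 -0.6 0 0 0; 0 0 -1 0 0 0; 0 0 -1 0 0 0; 0 0 -1 0 0 0; 0 0 0 0 0 0; 0 0 0 0 0 0; 0 0 0 0 0 0")

```text
time_s: 39.87
eef_pos: [0.4466, -0.0482, 0.1892]
eef_rot: [0.0, 0.995, 0.099, 0.0]
wrist_force: [0.5, -0.2, -2.6]
opening: 0.632
grasp_force: 64.2
```

Run:
```python
from h import *
c=shot('wrist','w18'); p,psi,o=pose(); legs((.5655,.3339,p[2],None)); cap(c,'blue',p,p[2]+.059)
```

```text
t 39.92 at [ 0.4459 -0.048   0.1882] psi 0.199 open 0.63 F [-0.4 -0.1 -2.7] g 64.2
turn 0.00  shift 4.82 -8.77 -0.00
blue [580.7 274.3] [560, 257, 42, 36, 1182] -> [ 0.506  -0.1086  0.2472] exp 312.0 314.0
blue [315.7 389.2] [254, 343, 124, 88, 8172] -> [ 0.4553 -0.0474  0.2472] exp 312.0 314.0
```

Request:
carry_out(plan="0.44 -0.8 0 0 0 0; 0.44 -0.8 0 0 0 0; 0.44 -0.8 0 0 0 0; 0.44 -0.8 0 0 0 0; 0.44 -0.8 0 0 0 0; 0.44 -0.8 0 0 0 0; 0.44 -0.8 0 0 0 0; 0.44 -0.8 0 0 0 0")

```text
time_s: 40.58
eef_pos: [0.5332, 0.2319, 0.1864]
eef_rot: [0.0, 0.995, 0.099, -0.002]
wrist_force: [0.4, 0.4, -1.9]
opening: 0.632
grasp_force: 64.3
```

Request:
carry_out(plan="0.44 -0.8 0 0 0 0; 0.44 -0.8 0 0 0 0; 0.43 -0.77 0 0 0 0; 0 0 0.4 0 0 0; 0 0 0.8 0 0 0; 0 0 0.8 0 0 0; 0 0 0.3 0 0 0; 0 0 0 0 0 0")

```text
time_s: 41.25
eef_pos: [0.5626, 0.3319, 0.0904]
eef_rot: [0.002, 0.995, 0.099, -0.006]
wrist_force: [-0.9, -0.9, -3.3]
opening: 0.633
grasp_force: 64.5
```

Request:
carry_out(plan="0 0 0 0 0 0; 0 0 0 0 0 0; 0 0 0 0 0 0; 0 0 0 0 0 0; 0 0 0 0 0 0; 0 0 0 0 0 0; 0 0 0 0 0 0; 0 0 0 0 0 0")

```text
time_s: 41.92
eef_pos: [0.5673, 0.3337, 0.0977]
eef_rot: [-0.0, 0.995, 0.099, 0.0]
wrist_force: [0.6, 0.8, -3.4]
opening: 0.631
grasp_force: 64.6
```

Run:
```python
from h import *
legs((.567,.334,.052,None)); c=shot('wrist','w19'); shot('side','sd19')
cap(load('sd19'),'blue',(.5655,.3339,.146),.146)
```

```text
t 41.92 at [0.5673 0.3337 0.0977] psi 0.199 open 0.63 F [ 0.6  0.8 -3.4] g 64.6
turn 0.00  shift -0.00 -0.01 1.14
blue [374.3 197.2] [369, 192, 12, 11, 103] -> [ 0.4044 -0.0773  0.146 ] exp 229.0 282.0
blue [234.4 279.6] [229, 271, 11, 18, 127] -> [0.5588 0.3251 0.146 ] exp 229.0 282.0
```

Request:
carry_out(plan="0 0 0.3 0 0 0; 0 0 0.3 0 0 0; 0 0 0.3 0 0 0; 0 0 0.14 0 0 0; 0 0 0.07 0 0 0; 0 0 0 0 0 0; 0 0 0 0 0 0; 0 0 0 0 0 0")

```text
time_s: 42.68
eef_pos: [0.5676, 0.3339, 0.0534]
eef_rot: [-0.0, 0.995, 0.099, 0.0]
wrist_force: [0.6, -0.3, -3.0]
opening: 0.628
grasp_force: 64.6
```

Run:
```python
from h import *
legs((.567,.334,.0505,None))
```

```text
t 42.68 at [0.5676 0.3339 0.0534] psi 0.199 open 0.63 F [ 0.6 -0.3 -3. ] g 64.6
turn 0.00  shift -0.01 -0.01 0.07
```

The bottle is below foam level with no contact force, so it is in the hole. I'll settle it and release.

Request:
carry_out(plan="0 0 0.03 0 0 0; 0 0 0.03 0 0 0; 0 0 0.03 0 0 0; 0 0 0 0 0 0; 0 0 0 0 0 0; 0 0 0 0 0 0; 0 0 0 0 0 0; 0 0 0 0 0 0")

```text
time_s: 43.35
eef_pos: [0.5676, 0.3338, 0.0505]
eef_rot: [-0.0, 0.995, 0.099, 0.001]
wrist_force: [-2.4, -1.5, 6.2]
opening: 0.631
grasp_force: 65.4
```

Request:
carry_out(plan="0 0 0 0 0 0; 0 0 0 0 0 0; 0 0 0 0 0 0; 0 0 0 0 0 0; 0 0 0 0 0 0; 0 0 0 0 0 0; 0 0 0 0 0 0; 0 0 0 0 0 0", claw=-1)

```text
time_s: 44.02
eef_pos: [0.5672, 0.3337, 0.0494]
eef_rot: [0.0, 0.995, 0.099, -0.0]
wrist_force: [-0.4, -0.2, -0.3]
opening: 0.997
grasp_force: 0.0
```

Request:
carry_out(plan="0 0 -0.2 0 0 0; 0 0 -0.4 0 0 0; 0 0 -0.8 0 0 0; 0 0 -1 0 0 0; 0 0 -1 0 0 0; 0 0 -0.8 0 0 0; 0 0 0 0 0 0; 0 0 0 0 0 0")

```text
time_s: 44.68
eef_pos: [0.5688, 0.3343, 0.2215]
eef_rot: [-0.001, 0.995, 0.099, 0.003]
wrist_force: [0.4, -0.4, -0.4]
opening: 1.006
grasp_force: 0.0
```

Request:
carry_out(plan="-1 0 0 0 0 0; -1 0 0 0 0 0; -1 0 0 0 0 0; -1 0 0 0 0 0; -1 0 0 0 0 0; 0 0 0 0 0 0; 0 0 0 0 0 0; 0 0 0 0 0 0")

```text
time_s: 45.35
eef_pos: [0.3712, 0.2942, 0.2171]
eef_rot: [0.0, 0.995, 0.099, 0.0]
wrist_force: [1.0, -0.5, -0.4]
opening: 1.0
grasp_force: 0.0
```

Run:
```python
from h import *
legs(); c=shot('wrist','w20'); s=shot('side','sd20'); e=shot('scene','sc20')
cap(s,'blue',(.5655,.3339,.1),.1); cap(e,'blue',(.5655,.3339,.1),.1); cap(c,'blue',(.5655,.3339,.1),.1)
p=s['pixels'][:,:,::-1]
a=cv2.resize(p[170:225,270:430],None,fx=4,fy=4,interpolation=cv2.INTER_CUBIC)
b=cv2.resize(p[230:405,165:365],None,fx=2.1,fy=2.1,interpolation=cv2.INTER_CUBIC)
o=np.zeros((595,640,3),np.uint8); o[:220]=a; o[224:224+b.shape[0],:b.shape[1]]=b[:371]
cv2.imwrite('pics/fin.png',o)
```

```text
t 45.35 at [0.3712 0.2942 0.2171] psi 0.199 open 1.00 F [ 1.  -0.5 -0.4] g 0.0
blue [374.3 197.2] [369, 192, 12, 11, 103] -> [ 0.4238 -0.1708  0.1   ] exp 231.0 303.0
blue [230.6 301. ] [221, 293, 21, 17, 305] -> [0.5683 0.3298 0.1   ] exp 231.0 303.0
blue [169.3 257.6] [167, 252, 5, 12, 44] -> [0.574 0.34  0.1  ] exp 173.0 259.0
```

View pics/fin.png

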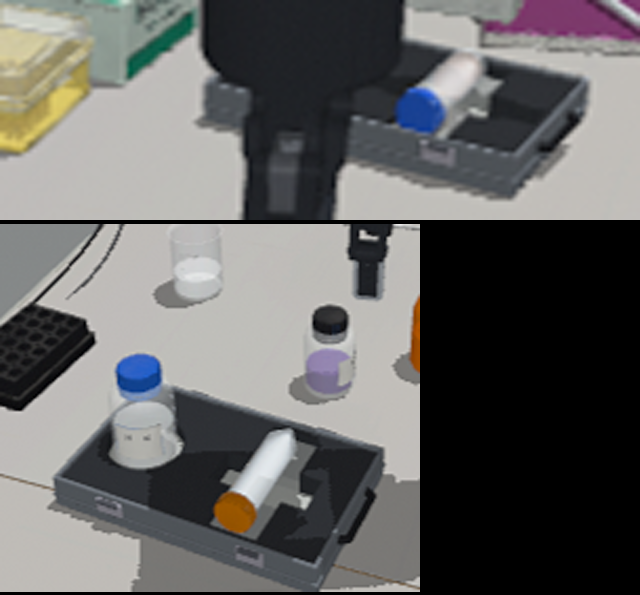

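The side view shows the blue-capped bottle upright in its hole, with its cap 2–3 px from the seated prediction. The orange tube is in its groove, the blue tube lies across the solids case, and the slim bottle and large beaker are untouched. The gripper hides the small beaker here, but it went 14 mm below foam level with no contact force before release. Handing in.

```bash
python3 -c "
from bench import ctrl
print(ctrl.hand_in())"
```

```text
the job is handed in; nothing more can be done
None
```

I packed both kits and handed the job in at about 45 s of the 115 s limit; no verdict came back, and the small beaker's final seating is inferred from its lowered height and the lack of contact force, not seen.

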